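Open the bedside steriliser with the stick, load the grooming tools, shut it and start it

ROBOT

A 6-joint arm with a two-finger parallel gripper is mounted at the origin on the work surface. World frame = base frame: x ahead of the robot, y to its left, z up, the work surface at z = 0. Lengths are in m, angles in rad, forces in N, time in s.
With the tool pointing down it reaches from about 0.3 to 0.825 m from the base axis. Payload 5.4 kg.
Tool frame: the origin (TCP) lies between the finger pads; the fingertips stand 19 mm ahead of it and the grasp point (between the pads) is the TCP; z points along the fingers, y is the direction in which the jaws open and shut (so a half turn about z gives the same grasp; the last joint's range is limited). The gripper opens to 92 mm and grips with 3 to 60 N. Pads are 20 mm wide; open, the fingers measure 128 mm over their backs; the gripper's body (75 mm by 189 mm) begins 69 mm behind the grasp point.
Start: joints at [-1.311, 0.158, 1.597, -0, 1.386, -0.21], TCP at [0.26, -0.513, 0.234] pointing down, gripper open.
Joint ranges: [-2.91, 2.91], [-0.94, 2.29], [0.18, 2.7], [-1.29, 4.43], [0.17, 2.64], [-3, 3]. Speed limits (rad/s): [2.57, 2.57, 3.14, 3.14, 3.14, 3.14].

INTERFACE

Orientations are given as a 3x3 rotation matrix whose columns are the frame's x, y, z axes.
In Python, from plant import robot gives the robot as it stands. The module is installed in compiled form; this text tells all that it offers.
- The arm moves only by the tool move_arm, never from a script. Its argument "series" is a list of rows, each a list of 5 numbers: the shift along the tool's x, y, z in m, then the turn about the tool's z in degrees, then the opening, from 0 (shut) to 1 (fully open). A call has 1 to 20 rows; each row shifts and turns the pose as measured when the row begins, along the tool's axes as they then stand; what a row does not reach is not made up. A row lasts 1/8 s, in which the tool goes at most 62.5 mm and 10.7 degrees, less where a joint would pass 70% of its speed; a pose out of reach is approached as far as the arm can. A call with a gripper value outside its range is refused whole. The fingers move at their own pace and stop on an object; the grip force is fixed at half the most. Time passes only in rows, so rows that do not move let the fingers close. It gives the time, the measured TCP pose, the force and the opening at its end, in the units of the state.
- robot.get_state(): the state, without advancing time (a new reading comes with each control period).
- robot.grab_frame(name): name is "side" or "top"; returns the picture (480x640x3 uint8, red, green, blue); there is no depth.
- robot.calibration(name): a dict with "intrinsics" (3x3 intrinsics, pixels), "rvec" (rotation vector, rad) and "tvec" (3), from world to camera coordinates, as OpenCV has them. Camera axes: x right, y down, z forward; pixel columns grow to the right and rows downward; lengths in m; the calibration is good to about 2 mm. A picture is of the moment at which its call begins. calibration takes no time and is no camera call.
- robot.finish_job(): hands the job in, once; it reports no verdict.
The state is a dict: "time": time; "joint_pos": joint angles; "joint_velocities": joint speeds; "effort": joint torques, N m; "eef_pos": TCP position; "tcp_rot": TCP orientation; "ft_force": force on the tool from outside, world axes, zero at the start; "wrist_torque": the same for the moment, N m; "grip_width": opening from 0.0 (shut) to 1.0 (fully open).
Only numpy, scipy, OpenCV 4.12 (cv2) and the standard library are available. Lean on these libraries where they do the work, as an engineer would, in place of code of your own. Each camera call takes 0.05 s, during which the arm holds its last target.

TASK

Open the little steriliser on the nightstand by pushing its spring catch with the dowel end of the wooden stick, through the small hole in the back, so that the drawer springs out. Put every steel grooming tool that is lying on the nightstand into the open drawer, push the drawer shut until the catch holds it, then press the button on top fully down and let it come up again. Finish with the stick lying flat across the middle of the yellow saucer, and do not disturb the cup, the mirror compact or the massage roller.

Things in the scene. Friction and masses are not known exactly. Their poses are not given: they have to be found in the camera images.
- hole (a point): Mouth of the 16 mm square hole in the back wall (6 mm thick) of the steriliser, a fixed white plastic box 180 mm deep, 144 mm wide and 85 mm high. The point is the hole's centre on the outer face, 45 mm above the table, in the middle of the back. Its axes: x points straight out of the back, away from the box (push along -x), z up, y along the back wall. The drawer front is on the opposite side, 188 mm from the hole.
- catch_pad (a point): Middle of the steel pad of the spring catch, which stands across the hole inside the box, 17.5 mm in from the outer mouth of the hole. Pushed straight inwards.
- catch (a joint): Angle of the catch, 0 at rest, stop at 0.45. The pad lies 35 mm from its upright pivot. Pushing the pad in swings it: the drawer is let go at about 0.22 to 0.3 rad (pad pushed in 8 to 11 mm, dowel tip 25 to 29 mm deep from the outer mouth); push 13 to 15 mm (tip about 32 mm deep) to be sure. Takes about 1.5 N rising to 4 N. Springs back by itself.
- drawer (a joint): How far the drawer is out, in m: 0 shut and caught, 0.12 stop when fully out; it can be pushed 4 mm past shut (-0.004 stop). A spring pushes it out (about 3.6 N shut, 1 N fully out) whenever the catch does not hold it. Pushing it shut takes up to 8 to 12 N over the last 12 mm; the catch snaps over by itself when the drawer is pushed to its inner stop (it then reads about 0 when let go).
- drawer_floor (a point): Centre of the drawer's inner floor, moves with the drawer. Inside 122 mm long (x), 118 mm wide (y); side walls 22 mm high, front panel 45 mm above the floor. Axes as hole: x towards the back of the box, z up. When the drawer is fully out nearly all of it (120 mm behind the front panel) is clear of the box.
- drawer_front (a point): Centre of the outer face of the drawer's front panel (8 mm thick, 144 mm wide, 54 mm high, no handle, this point 32 mm above the table; above it is a fixed strip of the box front), moves with the drawer. Push here along +x (axes as hole) to shut the drawer.
- start_top (a point): Centre of the top of the white start button (24 mm diameter) on top of the box, 103 mm above the table when up; pressed downwards. It stands in a 44 mm wide, 12 mm high grey ring.
- start (a joint): Travel of the start button, in m: 0 up, 0.006 fully down (takes 5 N); springs back up.
- stick_grip (a point): Point on the axis of the wooden stick, near its balance point, inside its square grip. The stick is 150 mm long: a 16 x 16 x 70 mm square wooden grip and an 80 mm long, 9 mm thick round dowel on the same axis. x axis points along the stick to the dowel tip, which is 105 mm away; the grip reaches 25 mm ahead of this point and 45 mm behind it. Starts lying flat on the table, this point 8 mm up.
- stick_tip (a point): Centre of the end face of the stick's round dowel.
- saucer_top (a point): Centre of the flat top of the yellow round saucer, 130 mm in diameter, 12 mm high, does not move.
- tweezers_wide_mid (a point): Centre of the wide-tipped steel tweezers, lying flat, 86 mm long (x axis along it), 13 mm wide at the middle and 22 mm at most near the tip, 8 mm high. May be absent.
- tweezers_fine_mid (a point): Centre of the fine-pointed steel tweezers, lying flat, 80 mm long (x axis along it), 10 mm wide at the middle, 8 mm high. May be absent.
- pusher_mid (a point): Centre of the steel cuticle pusher, 89 mm long (x axis along it), 8 x 8 mm square handle in the middle with thinner flat ends. May be absent.
- clipper_mid (a point): Centre of the steel nail clipper, 62 mm long (x axis along it), 13 mm wide, 10 mm high. May be absent.
- file_mid (a point): Centre of the short steel nail file, 87 mm long (x axis along it), 9 to 11 mm wide, 7 mm high. May be absent.
- cup: Bystander: clear acrylic cup with push dispenser top, 74 mm in diameter, 105 mm high. Origin under its centre. Leave alone.
- compact: Bystander: round mirror compact, 68 mm in diameter, 14 mm high. Origin under its centre. Leave alone.
- roller: Bystander: plastic massage roller, 140 mm long (x axis along it), 60 mm wide, 36 mm high. Origin under it. Leave alone.
Mind the look-alikes: they are no part of the job. What is shaped like the part that bears tweezers_wide_mid but orange is not meant.

How it is judged:
By the outcome, as a careful person would: the job done as asked, in the order asked, and still so for the second after the job is handed in, with the robot touching nothing.
Of tweezers_wide, tweezers_fine, pusher, clipper, file only 3 to 5 are there at a start; the rules pass over those that are not, and their reading is None.
At some moment in a run one of tweezers_wide, tweezers_fine, pusher, clipper, file may be knocked a few centimetres aside while the robot is not near it.
Once in a run the grip may slacken for a moment while it holds something.
It also fails if it takes over 210 s, if anything falls off the work surface, if the arm or the gripper's body presses on something with over 40 N, if the wrist force passes 120 N, or if a joint passes its speed limit or range.

## Working session

There is one attempt and no reset: what is moved stays moved. The work goes in short steps, Python scripts to look and compute and a tool call to move; the robot and the scene stay as the last step left them, time stands still between calls to the robot, and variables do not carry over. Pictures are saved under pics/ and viewed, and the job is handed in when it is done.

Besides the shell and the picture viewer there is one more tool, called as a command line: name --pt "numbers of a row" for each row, then --argument value for the rest. move_arm: Moves the arm, as the interface text tells. Its arguments: {"type":"object","properties":{"series":{"type":"array"}},"required":["series"]}

```bash
mkdir -p pics
cat > h.py <<'E'
import numpy as np, cv2
from plant import robot
def cal(n):
    c=robot.calibration(n); K=np.array(c["intrinsics"],float).reshape(3,3); R=cv2.Rodrigues(np.array(c["rvec"],float))[0]; t=np.array(c["tvec"],float).ravel(); return K,R,t
def ray(n,u,v):
    K,R,t=cal(n); d=R.T@np.linalg.solve(K,[u,v,1.]); return -R.T@t,d
def onz(n,u,v,z):
    o,d=ray(n,u,v); return o+d*(z-o[2])/d[2]
def proj(n,p):
    K,R,t=cal(n); q=K@(R@np.array(p,float)+t); return q[:2]/q[2]
def snap(n,name):
    f=robot.grab_frame(n); cv2.imwrite(f"pics/{name}.png",f[:,:,::-1]); return f
def crop(f,x0,y0,x1,y1,s,name):
    cv2.imwrite(f"pics/{name}.png",cv2.resize(f[y0:y1,x0:x1,::-1],None,fx=s,fy=s,interpolation=cv2.INTER_CUBIC))
E
python3 - <<'E'
from h import *
snap("top","top0");snap("side","side0")
for n in("top","side"):
    K,R,t=cal(n);print(n,K.tolist(),(-R.T@t).round(3),R.round(3).tolist())
s=robot.get_state();print(s)
E
```

```text
top [[433.95493222274115, 0.0, 323.41386186970175], [0.0, 433.95493222274115, 239.0463584197447], [0.0, 0.0, 1.0]] [0.402 0.009 0.971] [[0.027, -1.0, -0.003], [-0.985, -0.026, -0.171], [0.17, 0.008, -0.985]]
side [[557.9200355726837, 0.0, 321.4798876024803], [0.0, 557.9200355726837, 237.2996302441181], [0.0, 0.0, 1.0]] [-0.087 -0.659  0.783] [[0.712, -0.702, -0.01], [-0.431, -0.425, -0.796], [0.554, 0.571, -0.606]]
{'time': 0.1, 'joint_pos': array([-1.31112304e+00,  1.58993427e-01,  1.59809163e+00,  5.43843044e-06,
        1.38620060e+00, -2.10150166e-01]), 'joint_velocities': array([ 0.00132283, -0.00275169, -0.00469285, -0.00013255, -0.00107472,
        0.0007546 ]), 'effort': array([-2.02944962e-04, -3.86514866e+01, -3.22953236e+01,  7.03822402e-02,
        3.40953679e-02, -6.12762892e-05]), 'eef_pos': array([ 0.26013691, -0.51219604,  0.23272054]), 'tcp_rot': array([[ 8.91648761e-01,  4.52727626e-01, -4.29538423e-04],
       [ 4.52727688e-01, -8.91647329e-01,  1.63762208e-03],
       [ 3.58399969e-04, -1.65464764e-03, -9.99998567e-01]]), 'ft_force': array([-0.01594287, -0.00440314,  0.55885028]), 'wrist_torque': array([-0.00492927,  0.05216993, -0.03290888]), 'grip_width': 0.9986729010701261}
```

View pics/top0.png

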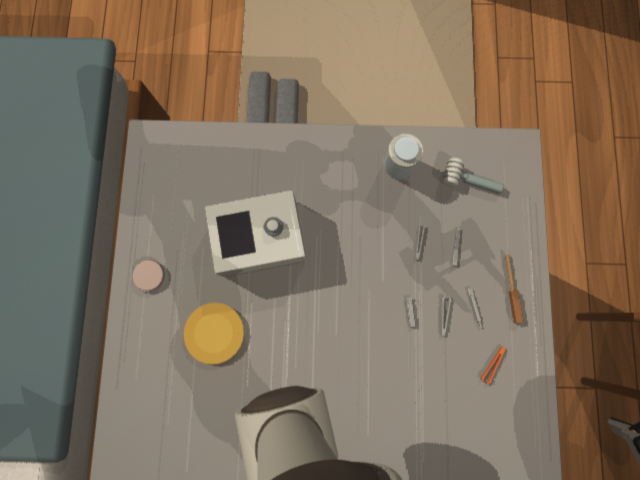

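View pics/side0.png

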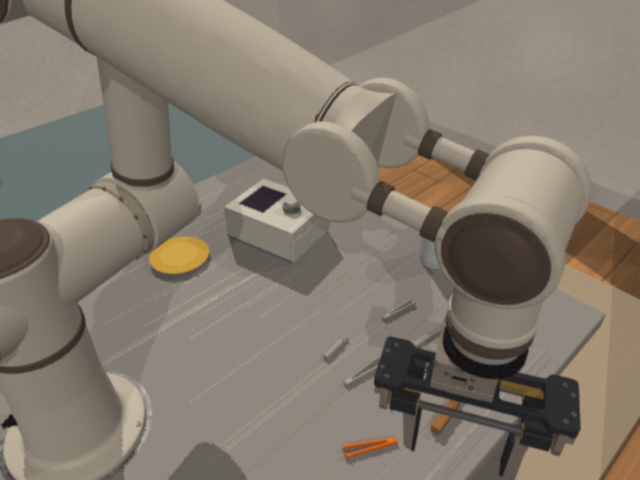

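Run:
```python
from h import *
a=cv2.imread("pics/side0.png")[:,:,::-1];crop(a,210,170,340,270,6,"side0c")
b=cv2.imread("pics/top0.png")[:,:,::-1];crop(b,190,180,320,280,6,"top0c");crop(b,380,215,540,395,3.3,"top0d")
```

```text
(no output)
```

View pics/side0c.png

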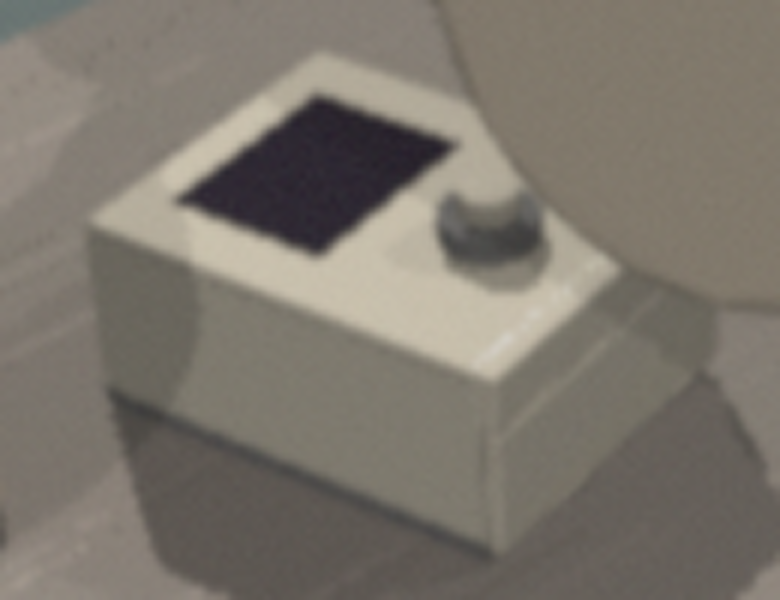

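View pics/top0c.png

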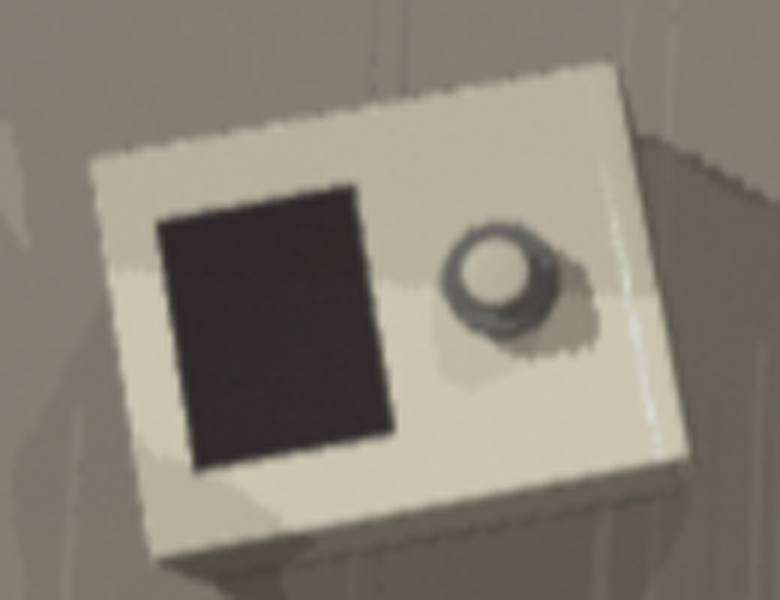

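View pics/top0d.png

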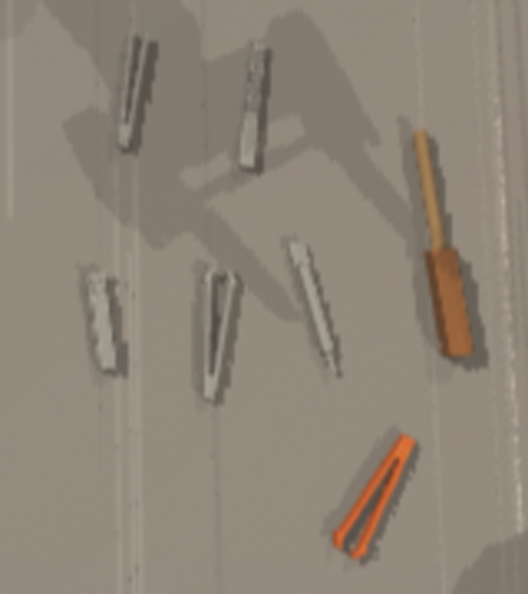

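Run:
```python
from h import *
C=[onz("top",*p,.085) for p in [(205,206.7),(291.7,190.8),(304.7,255.8),(215.8,273)]]
for c in C: print(c.round(4))
C=np.array(C)
print("sides",[round(float(np.linalg.norm(C[i]-C[(i+1)%4])),4) for i in range(4)])
d=(C[0]+C[3])/2-(C[1]+C[2])/2; print("center",C.mean(0),"ang back dir",np.degrees(np.arctan2(d[1],d[0])))
b=190+495/6,180+270/6; print("btn",onz("top",*b,.103))
f=cv2.imread("pics/top0.png"); hsv=cv2.cvtColor(f,cv2.COLOR_BGR2HSV)
H,S,V=cv2.split(hsv)
def obj(m,z,name,mn=40):
    cs,_=cv2.findContours(m.astype(np.uint8),cv2.RETR_EXTERNAL,cv2.CHAIN_APPROX_NONE)
    for c in cs:
        if cv2.contourArea(c)<mn: continue
        P=np.array([onz("top",*q[0],z)[:2] for q in c],np.float32)
        r=cv2.minAreaRect(P*1000); print(name,c[:,0].mean(0).round(0),np.round(r[0],1),np.round(r[1],1),round(r[2],1))
obj((S>150)&(H>15)&(H<30)&(np.arange(640)<300),.012,"saucer",500)
obj((S>110)&(H<20)&(np.arange(640)>480)&(np.arange(640)<535)&(np.arange(480)[:,None]>240)&(np.arange(480)[:,None]<335),.008,"stick")
obj((S>40)&(H<15)&(np.arange(640)<170)&(np.arange(640)>125)&(np.arange(480)[:,None]>250)&(np.arange(480)[:,None]<300),.014,"compact",100)
for p in [(421,242),(457,246),(411,312),(446,315),(475,307)]: print(p, onz("top",*p,.008).round(3))
print("drawer tip dir")
crop(f[:,:,::-1],490,240,540,340,6,"stick0"); crop(f[:,:,::-1],120,250,180,300,8,"comp0")
```

```text
[0.6173 0.2661 0.085 ]
[0.6566 0.0854 0.085 ]
[0.519  0.0532 0.085 ]
[0.4787 0.2337 0.085 ]
sides [0.1849, 0.1413, 0.185, 0.1423]
center [0.56791491 0.15960156 0.085     ] ang back dir 102.42604733225089
btn [0.57822186 0.12017462 0.103     ]
saucer [213. 333.] [355.8 248.3] [125.3 126.1] 47.6
stick [513. 290.] [ 469.6 -403.8] [148.5  20.7] 7.0
compact [148. 275.] [476.4 401.3] [71.  68.3] 67.9
(421, 242) [ 0.567 -0.203  0.008]
(457, 246) [ 0.56  -0.284  0.008]
(411, 312) [ 0.412 -0.18   0.008]
(446, 315) [ 0.407 -0.256  0.008]
(475, 307) [ 0.426 -0.32   0.008]
drawer tip dir
```

Run:
```python
from h import *
f=cv2.imread("pics/top0.png"); hsv=cv2.cvtColor(f,cv2.COLOR_BGR2HSV);H,S,V=cv2.split(hsv)
m=((S>110)&(H<20)).astype(np.uint8); m[:,:480]=0;m[:,535:]=0;m[:240]=0;m[335:]=0
ys,xs=np.nonzero(m)
P=np.array([onz("top",x,y,.008)[:2] for x,y in zip(xs,ys)])
x=P[:,0]
for lo,hi in[(.395,.42),(.42,.445),(.445,.465),(.47,.5),(.5,.54)]:
    q=P[(x>=lo)&(x<hi)]; print(q.mean(0).round(4),np.ptp(q[:,1]).round(4))
print(x.min(),x.max())
o=cv2.resize(f[240:340,480:550],None,fx=6,fy=6,interpolation=cv2.INTER_CUBIC)
cv2.imwrite("pics/stick0.png",o)
```

```text
[ 0.4081 -0.411 ] 0.0214
[ 0.4324 -0.4086] 0.0229
[ 0.4544 -0.4055] 0.0215
[ 0.4851 -0.4011] 0.0083
[ 0.519  -0.3969] 0.01
0.3962428812188936 0.5430594143461444
```

View pics/stick0.png

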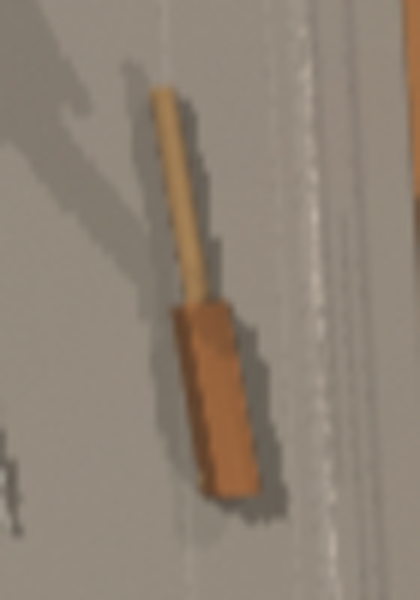

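move_arm --pt "0 0 0 -10.7 1" --pt "0 0 0 -10.7 1" --pt "0 0 0 -10.7 1" --pt "0 0 0 -10.7 1" --pt "0 0 0 -10.7 1" --pt "0 0 0 -10.7 1" --pt "0 0 0 -10.7 1" --pt "0 0 0 -10.7 1" --pt "0 0 0 -10.7 1" --pt "0 0 0 -10.7 1" --pt "0 0 0 -10.7 1" --pt "0 0 0 -10.7 1" --pt "0 0 0 -10.7 1" --pt "0 0 0 -10.7 1" --pt "0 0 0 -10.7 1" --pt "0 0 0 0 1"

```text
time: 2.1
eef_pos: [0.2653, -0.5047, 0.2231]
tcp_rot: [[-0.991, -0.13, -0.013], [-0.13, 0.991, 0.017], [0.01, 0.018, -1.0]]
ft_force: [-0.3, 0.2, -0.3]
grip_width: 1.002
```

```bash
cat >> h.py <<'E'
def go(x,y,z,yaw=None):
    s=robot.get_state(); R=np.array(s["tcp_rot"]); p=np.array(s["eef_pos"]); yw=np.degrees(np.arctan2(R[1,0],R[0,0]))
    d=np.array([x,y,z])-p; yaw=yw if yaw is None else yaw
    turn=-((yaw-yw+180)%360-180)
    a=np.radians(yaw); f=np.array([[np.cos(a),np.sin(a),0],[np.sin(a),-np.cos(a),0],[0,0,-1]])
    print("t",round(s["time"],2),"p",p.round(4),"yaw",yw.round(2),"q",np.round(s["joint_pos"],2),"F",np.round(s["ft_force"],1),"g",round(s["grip_width"],3))
    print("shift now",(R.T@d).round(4),"turn",round(turn,2),"| after turn",(f.T@d).round(4))
E
python3 -c "
from h import *
go(.44,-.407,.12,187.2)"
```

```text
t 2.1 p [ 0.2653 -0.5047  0.2231] yaw -172.52 q [-1.29  0.17  1.61 -0.01  1.39 -2.99] F [-0.3  0.2 -0.3] g 1.002
shift now [-0.187   0.0722  0.1024] turn 0.28 | after turn [-0.1856  0.075   0.1031]
```

move_arm --pt "-0.047 0.018 0.025 0 1" --pt "-0.047 0.018 0.025 0 1" --pt "-0.047 0.018 0.025 0 1" --pt "-0.047 0.018 0.025 0 1" --pt "0 0 0 0 1"

```text
time: 2.72
eef_pos: [0.4441, -0.4058, 0.1187]
tcp_rot: [[-0.991, -0.13, -0.014], [-0.131, 0.991, 0.015], [0.012, 0.017, -1.0]]
ft_force: [-1.3, -0.8, 0.5]
grip_width: 1.003
```

```bash
python3 -c "
from h import *
go(.44,-.407,.021,187.2)
f=snap('side','s1')"
```

```text
t 2.73 p [ 0.4441 -0.4058  0.1187] yaw -172.5 q [-0.94  0.35  1.6  -0.    1.21 -2.64] F [-1.3 -0.8  0.5] g 1.003
shift now [ 0.0031 -0.0024  0.0977] turn 0.3 | after turn [ 0.0042 -0.0007  0.0977]
```

View pics/s1.png

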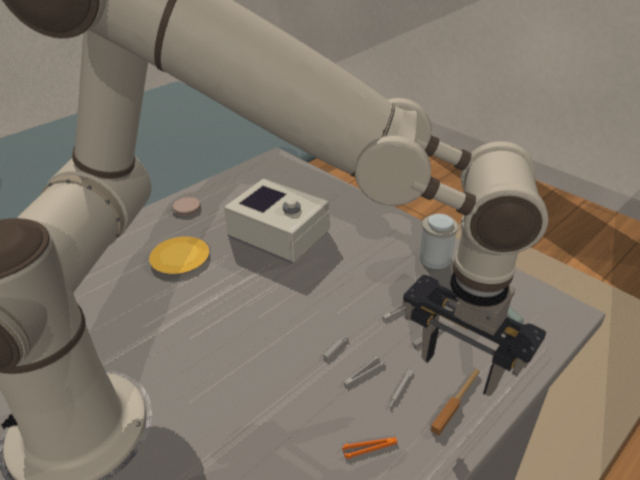

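move_arm --pt "0.004 -0.001 0.03 0.3 0.55" --pt "0 0 0.03 0 0.55" --pt "0 0 0.025 0 0.55" --pt "0 0 0 0 0.55"

```text
time: 3.28
eef_pos: [0.436, -0.4147, 0.0375]
tcp_rot: [[-0.993, -0.12, -0.01], [-0.12, 0.993, 0.005], [0.009, 0.007, -1.0]]
ft_force: [-1.6, 0.1, 0.2]
grip_width: 0.585
```

```bash
python3 -c "
from h import *
go(.44,-.407,.021,187.2)"
```

```text
t 3.27 p [ 0.436  -0.4147  0.0375] yaw -173.08 q [-0.96  0.46  1.65 -0.01  1.05 -2.65] F [-1.6  0.1  0.2] g 0.585
shift now [-0.005   0.007   0.0165] turn -0.28 | after turn [-0.0049  0.0071  0.0165]
```

move_arm --pt "-0.005 0.007 0.006 0 0.55" --pt "0 0 0 0 0.55" --pt "0 0 0 0 0.55"

```text
time: 3.65
eef_pos: [0.4411, -0.4097, 0.0353]
tcp_rot: [[-0.993, -0.119, -0.006], [-0.119, 0.993, 0.0], [0.006, 0.001, -1.0]]
ft_force: [0.1, 0.1, 0.5]
grip_width: 0.554
```

```bash
python3 -c "
from h import *
go(.44,-.407,.021,187.2)"
```

```text
t 3.65 p [ 0.4411 -0.4097  0.0353] yaw -173.15 q [-0.95  0.46  1.65 -0.01  1.04 -2.63] F [0.1 0.1 0.5] g 0.554
shift now [0.0006 0.0028 0.0143] turn -0.35 | after turn [0.0007 0.0029 0.0143]
```

move_arm --pt "0 0.003 0.014 0 0.55" --pt "0 0 0 0 0.55"

```text
time: 3.9
eef_pos: [0.4408, -0.4067, 0.021]
tcp_rot: [[-0.993, -0.12, -0.006], [-0.12, 0.993, -0.001], [0.006, 0.0, -1.0]]
ft_force: [-0.1, -0.2, 0.6]
grip_width: 0.547
```

```bash
python3 -c "
from h import *
go(.44,-.407,.021,187.2)"
```

```text
t 3.9 p [ 0.4408 -0.4067  0.021 ] yaw -173.13 q [-0.94  0.47  1.66 -0.01  1.01 -2.63] F [-0.1 -0.2  0.6] g 0.547
shift now [ 0.0009 -0.0002 -0.    ] turn -0.33 | after turn [ 0.0009 -0.0002 -0.    ]
```

Good. Close and lift.

move_arm --pt "0 0 0 0 0" --pt "0 0 0 0 0" --pt "0 0 0 0 0" --pt "0 0 0 0 0" --pt "0 0 0 0 0" --pt "0 0 -0.02 0 0" --pt "0 0 -0.04 0 0" --pt "0 0 -0.05 0 0" --pt "0 0 -0.05 0 0" --pt "0 0 0 0 0"

```text
time: 5.15
eef_pos: [0.4424, -0.4075, 0.1923]
tcp_rot: [[-0.993, -0.12, -0.003], [-0.12, 0.993, -0.005], [0.003, -0.004, -1.0]]
ft_force: [0.3, 0.1, 0.0]
grip_width: 0.172
```

```bash
python3 -c "
from h import *
go(.50,.42,.18,102.4)"
```

```text
t 5.15 p [ 0.4424 -0.4075  0.1923] yaw -173.13 q [-0.94  0.26  1.57 -0.01  1.32 -2.63] F [0.3 0.1 0. ] g 0.172
shift now [-0.1562  0.8147  0.0081] turn 84.47 | after turn [0.7958 0.2339 0.0123]
```

move_arm --pt "0 0 0 10.5 0" --pt "0 0 0 10.5 0" --pt "0 0 0 10.5 0" --pt "0 0 0 10.5 0" --pt "0 0 0 10.5 0" --pt "0 0 0 10.5 0" --pt "0 0 0 10.5 0" --pt "0 0 0 10.5 0" --pt "0 0 0 0 0" --pt "0.03 0.01 0 0 0" --pt "0.05 0.015 0 0 0" --pt "0.05 0.015 0 0 0" --pt "0.05 0.015 0 0 0" --pt "0.05 0.015 0 0 0" --pt "0.05 0.015 0 0 0" --pt "0.05 0.015 0 0 0" --pt "0.05 0.015 0 0 0" --pt "0.05 0.015 0 0 0" --pt "0.05 0.015 0 0 0" --pt "0 0 0 0 0"

```text
time: 7.65
eef_pos: [0.4813, 0.1111, 0.1909]
tcp_rot: [[-0.23, 0.973, -0.006], [0.973, 0.23, 0.001], [0.002, -0.006, -1.0]]
ft_force: [-0.5, -0.8, -1.1]
grip_width: 0.17
```

```bash
python3 -c "
from h import *
go(.51,.42,.18,102.4)"
```

```text
t 7.65 p [0.4813 0.1111 0.1909] yaw 103.27 q [-0.02 -0.01  1.86  0.    1.3  -0.25] F [-0.5 -0.8 -1.1] g 0.17
shift now [0.2941 0.0989 0.011 ] turn 0.87 | after turn [0.2956 0.0943 0.0109]
```

move_arm --pt "0.03 0.016 0 0.9 0" --pt "0.05 0.017 0 0 0" --pt "0.05 0.017 0 0 0" --pt "0.05 0.017 0 0 0" --pt "0.05 0.017 0 0 0" --pt "0.035 0.01 0 0 0" --pt "0 0 0 0 0" --pt "0 0 0 0 0"

```text
time: 8.65
eef_pos: [0.5185, 0.389, 0.1893]
tcp_rot: [[-0.226, 0.974, -0.006], [0.974, 0.226, -0.005], [-0.004, -0.007, -1.0]]
ft_force: [0.3, 0.4, -0.5]
grip_width: 0.167
```

```bash
python3 -c "
from h import *
go(.5156,.3973,.10,102.4)"
```

```text
t 8.65 p [0.5185 0.389  0.1893] yaw 103.08 q [ 0.46  0.38  1.41 -0.    1.35  0.23] F [ 0.3  0.4 -0.5] g 0.167
shift now [ 0.0091 -0.0003  0.0893] turn 0.68 | after turn [ 0.0088 -0.0011  0.0893]
```

move_arm --pt "0.009 -0.001 0.03 0.7 0" --pt "0 0 0.04 0 0" --pt "0 0 0.04 0 0" --pt "0 0 0.015 0 0" --pt "0 0 0 0 0" --pt "0 0 0 0 0"

```text
time: 9.4
eef_pos: [0.5198, 0.3892, 0.0659]
tcp_rot: [[-0.209, 0.978, -0.001], [0.978, 0.209, -0.005], [-0.004, -0.001, -1.0]]
ft_force: [-0.4, -0.2, 0.8]
grip_width: 0.17
```

```bash
python3 -c "
from h import *
go(.5156,.3973,.058,102.4)
f=snap('top','t2'); crop(f,90,150,330,330,3.3,'t2c')
f=snap('side','s2'); crop(f,150,130,350,280,4,'s2c')"
```

```text
t 9.4 p [0.5198 0.3892 0.0659] yaw 102.09 q [ 0.46  0.52  1.5  -0.    1.13  0.25] F [-0.4 -0.2  0.8] g 0.17
shift now [ 0.0088 -0.0024  0.0078] turn -0.31 | after turn [ 0.0088 -0.0024  0.0079]
```

View pics/t2c.png

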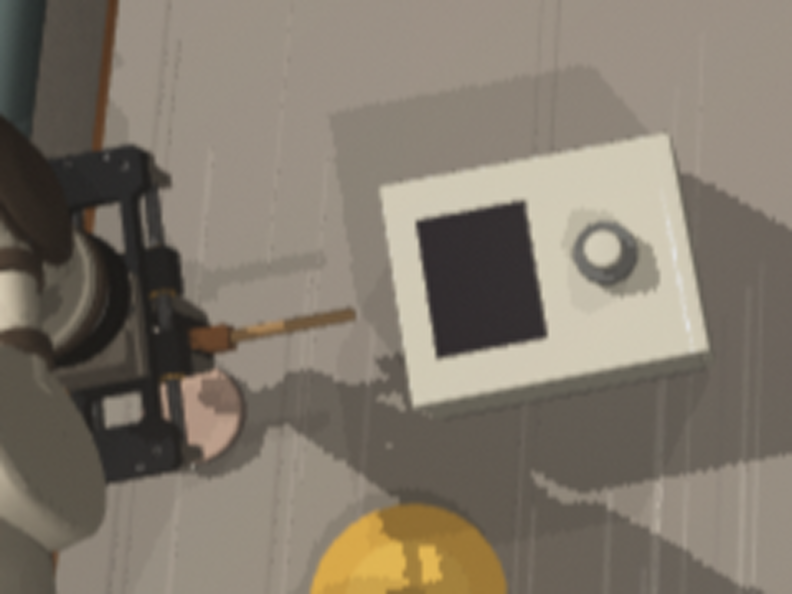

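View pics/s2c.png

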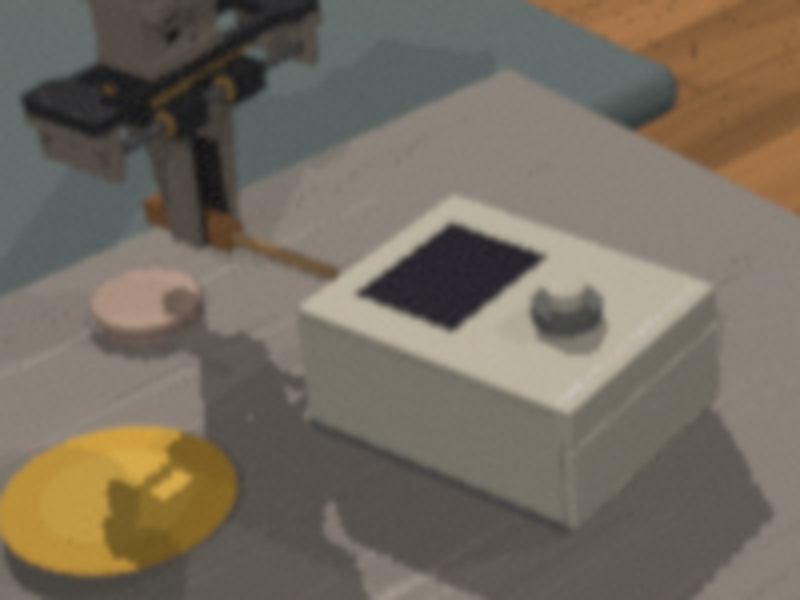

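Run:
```python
from h import *
f=cv2.imread("pics/t2.png");hsv=cv2.cvtColor(f,cv2.COLOR_BGR2HSV);H,S,V=cv2.split(hsv)
m=((S>95)&(H<25)).astype(np.uint8);m[:,:161]=0;m[:,205:]=0;m[:238]=0;m[256:]=0
ys,xs=np.nonzero(m)
P=np.array([onz("top",x,y,.053)[:2] for x,y in zip(xs,ys)])
h=np.array([.5478,.2508]);u=np.array([-.2147,.9767]);v=np.array([.9767,.2147])
a=(P-h)@u;b=(P-h)@v
for lo in np.arange(.02,.12,.01):
    k=(a>=lo)&(a<lo+.01)
    if k.any():print(lo.round(2),k.sum(),b[k].mean().round(4),np.ptp(b[k]).round(4))
print("min a",a.min())
# box edges midline: corners again via fit
g=((V>150)&(S<60)).astype(np.uint8)
g[:,:195]=0;g[:,315:]=0;g[:180]=0;g[:][285:]=0
cs,_=cv2.findContours(g,cv2.RETR_EXTERNAL,cv2.CHAIN_APPROX_NONE);c=max(cs,key=cv2.contourArea)
Q=np.array([onz("top",*q[0],.085)[:2] for q in c],np.float32);print(cv2.minAreaRect(Q*1000), ((Q-h)@v).min(),((Q-h)@v).max(),((Q-h)@u).max(),((Q-h)@u).min())
```

```text
0.03 2 0.0019 0.0022
0.04 13 0.0012 0.0052
0.05 12 0.0015 0.0051
0.06 12 0.0012 0.0051
0.07 13 0.0012 0.0051
0.08 12 0.0014 0.0055
0.09 15 0.0019 0.0064
0.1 15 0.0017 0.006
0.11 7 0.0013 0.0064
min a 0.03810102835375658
((586.9781494140625, 139.92233276367188), (169.32435607910156, 237.9757537841797), 12.516644477844238) -0.0703505745096397 0.09921924690992717 0.0023384742594241776 -0.23554940075735453
```

Run:
```python
from h import *
def tri(p,q):
    o1,d1=ray("top",*p);o2,d2=ray("side",*q)
    s=np.linalg.lstsq(np.stack([d1,-d2],1),o2-o1,rcond=None)[0]
    return o1+d1*s[0],o2+d2*s[1]
print(tri((196.7,244.8),(234.2,198)))
f=cv2.imread("pics/s2.png");cv2.imwrite("pics/s2d.png",cv2.resize(f[165:215,180:250],None,fx=10,fy=10,interpolation=cv2.INTER_CUBIC))
# dowel base (grip front) : 80mm back
for z in(.045,.05,.053,.056): print(z,proj("side",[.5478-.2147*.037+.0013,.2508+.9767*.037,z]),proj("side",[.5478-.2147*.117+.0013,.2508+.9767*.117,z]))
```

```text
(array([0.54050944, 0.28639587, 0.0550326 ]), array([0.54184204, 0.28544049, 0.05494479]))
0.045 [234.02450128 201.35626852] [208.93487948 191.75872461]
0.05 [233.80382218 199.60781772] [208.66427912 190.03388894]
0.053 [233.67093235 198.55492535] [208.50134261 188.99531418]
0.056 [233.53767892 197.49915218] [208.33797176 187.95397092]
```

View pics/s2d.png

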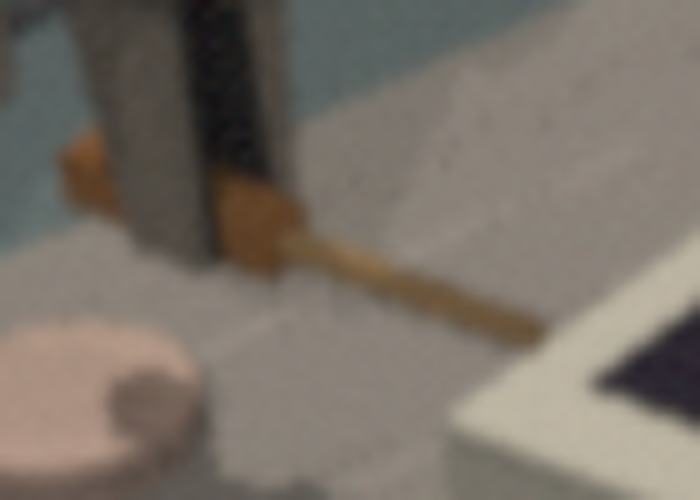

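move_arm --pt "0 -0.0015 0.008 -0.3 0" --pt "0 0 0 0 0" --pt "-0.015 0 0 0 0" --pt "-0.01 0 0 0 0" --pt "0 0 0 0 0"

```text
time: 10.12
eef_pos: [0.5253, 0.3635, 0.0598]
tcp_rot: [[-0.216, 0.976, 0.003], [0.976, 0.216, -0.003], [-0.004, 0.003, -1.0]]
ft_force: [-0.4, 0.1, -0.7]
grip_width: 0.175
```

Run:
```python
from h import *
h=np.array([.5478,.2508]);u=np.array([-.2147,.9767]);v=np.array([.9767,.2147])
go(*(h+u*.105+v*.001),.058,102.4)
p=robot.get_state()["eef_pos"][:2]-h;print("a",p@u,"b",p@v)
f=snap('top','t3')
hsv=cv2.cvtColor(f,cv2.COLOR_RGB2HSV);H,S,V=cv2.split(hsv)
m=((S>95)&(H<25)).astype(np.uint8);m[:,:161]=0;m[:,208:]=0;m[:236]=0;m[258:]=0
ys,xs=np.nonzero(m)
P=np.array([onz("top",x,y,.045)[:2] for x,y in zip(xs,ys)])
a=(P-h)@u;b=(P-h)@v
for lo in np.arange(.0,.12,.01):
    k=(a>=lo)&(a<lo+.01)
    if k.any():print(lo.round(2),k.sum(),b[k].mean().round(4),np.ptp(b[k]).round(4))
print("min a",a.min())
crop(f,170,180,320,290,5,'t3c')
```

```text
t 10.12 p [0.5253 0.3635 0.0598] yaw 102.45 q [ 0.42  0.5   1.54 -0.    1.11  0.2 ] F [-0.4  0.1 -0.7] g 0.175
shift now [-0.0099 -0.0012  0.0018] turn 0.05 | after turn [-0.0099 -0.0012  0.0018]
a 0.11493490911296261 b 0.002233711725322634
0.01 3 0.0019 0.0022
0.02 13 0.0023 0.0052
0.03 11 0.0023 0.0057
0.04 12 0.0022 0.0049
0.05 11 0.0021 0.0053
0.06 14 0.0021 0.0061
0.07 14 0.0023 0.0056
0.08 13 0.0019 0.0065
0.09 33 0.0019 0.0146
0.1 37 0.003 0.0168
0.11 17 0.0045 0.0138
min a 0.01652577153036646
```

View pics/t3c.png

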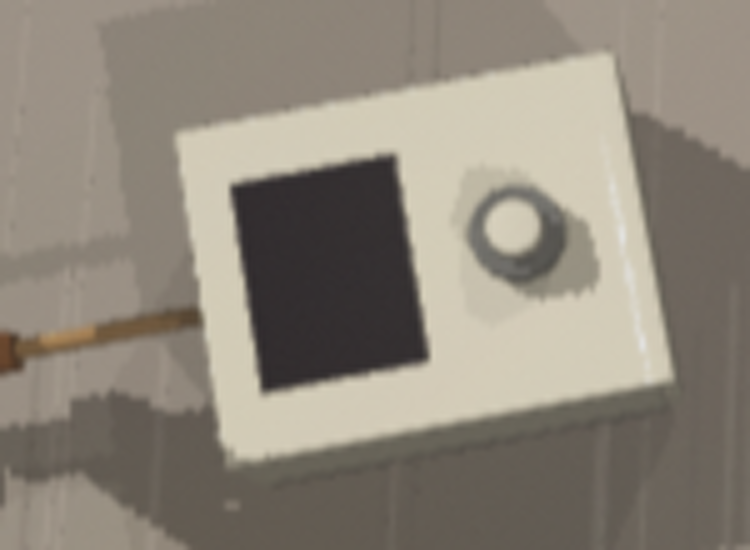

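move_arm --pt "0 -0.002 0.002 0 0" --pt "0 0 0 0 0"

```text
time: 10.42
eef_pos: [0.523, 0.3636, 0.0577]
tcp_rot: [[-0.216, 0.976, 0.003], [0.976, 0.216, -0.003], [-0.003, 0.003, -1.0]]
ft_force: [0.0, 0.4, -0.9]
grip_width: 0.17
```

```bash
cat > st.py <<'E'
from h import *
h=np.array([.5478,.2508]);u=np.array([-.2147,.9767]);v=np.array([.9767,.2147])
s=robot.get_state();p=s["eef_pos"][:2]-h;R=s["tcp_rot"]
print("a",round(p@u,4),"b",round(p@v,4),"z",round(s["eef_pos"][2],4),"yaw",np.degrees(np.arctan2(R[1,0],R[0,0])).round(2),"F",np.round(s["ft_force"],1),"Fu",round(np.array(s["ft_force"])[:2]@u,2),"t",round(s["time"],2),"g",round(s["grip_width"],3),"q",np.round(s["joint_pos"],2))
E
python3 st.py
```

```text
a 0.1155 b 0.0 z 0.0577 yaw 102.46 F [ 0.   0.4 -0.9] Fu 0.44 t 10.43 g 0.17 q [ 0.42  0.5   1.54 -0.    1.1   0.2 ]
```

move_arm --pt "-0.01 0 0 0 0" --pt "-0.008 0 0 0 0" --pt "0 0 0 0 0" --pt "0 0 0 0 0"

```text
time: 10.92
eef_pos: [0.5272, 0.3447, 0.0577]
tcp_rot: [[-0.216, 0.976, 0.003], [0.976, 0.216, -0.003], [-0.004, 0.003, -1.0]]
ft_force: [-0.2, 0.1, -0.4]
grip_width: 0.169
```

```bash
python3 st.py
```

```text
a 0.0962 b 0.0001 z 0.0577 yaw 102.47 F [-0.2  0.1 -0.4] Fu 0.11 t 10.93 g 0.169 q [ 0.39  0.48  1.57 -0.    1.09  0.17]
```

move_arm --pt "-0.008 0 0 0 0" --pt "-0.008 0 0 0 0" --pt "-0.008 0 0 0 0" --pt "0 0 0 0 0"

```text
time: 11.42
eef_pos: [0.5323, 0.3216, 0.0581]
tcp_rot: [[-0.216, 0.976, 0.003], [0.976, 0.216, 0.001], [0.0, 0.003, -1.0]]
ft_force: [-2.5, 3.9, -0.3]
grip_width: 0.169
```

```bash
python3 st.py;python3 - <<'E'
from h import *
f=snap('top','t4'); crop(f,170,150,420,300,3.2,'t4c')
E
```

```text
a 0.0725 b 0.0 z 0.0581 yaw 102.46 F [-2.5  3.9 -0.3] Fu 4.39 t 11.43 g 0.169 q [ 0.35  0.46  1.59 -0.    1.09  0.13]
```

View pics/t4c.png

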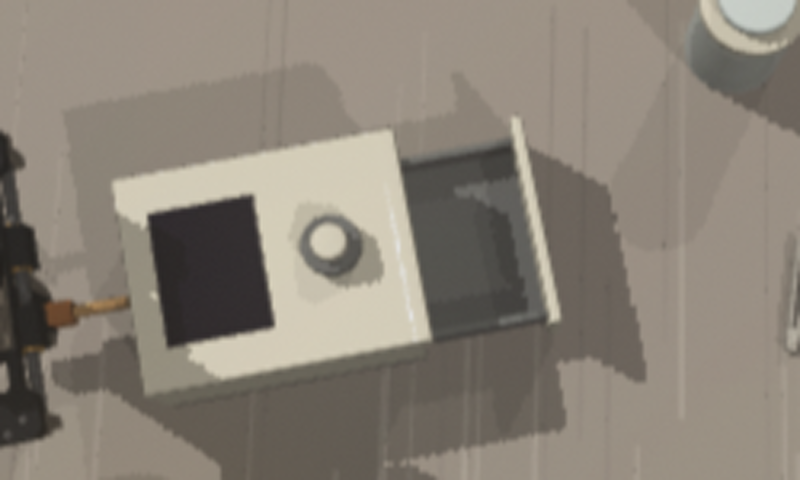

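move_arm --pt "0.01 0 0 0 0" --pt "0.015 0 0 0 0" --pt "0.02 0 0 0 0" --pt "0.02 0 0 0 0" --pt "0.01 0 0 0 0" --pt "0 0 0 0 0" --pt "0 0 -0.03 0 0" --pt "0 0 -0.05 0 0" --pt "0 0 -0.03 0 0" --pt "0 0 0 0 0"

```text
time: 12.72
eef_pos: [0.5144, 0.3984, 0.1693]
tcp_rot: [[-0.218, 0.976, 0.002], [0.976, 0.218, -0.005], [-0.005, 0.001, -1.0]]
ft_force: [1.0, 0.0, -1.2]
grip_width: 0.172
```

```bash
python3 st.py;python3 - <<'E'
from h import *
u=np.array([-.2147,.9767])
go(*(np.array([.356,.2485])+u*.008),.12,102.4)
f=snap('top','t5')
E
```

```text
a 0.1514 b -0.0009 z 0.1693 yaw 102.57 F [ 1.   0.  -1.2] Fu -0.2 t 12.72 g 0.172 q [ 0.48  0.4   1.43 -0.01  1.31  0.26]
t 12.72 p [0.5144 0.3984 0.1693] yaw 102.57 q [ 0.48  0.4   1.43 -0.01  1.31  0.26] F [ 1.   0.  -1.2] g 0.172
shift now [-0.1036 -0.1873  0.0496] turn 0.17 | after turn [-0.1044 -0.1869  0.0493]
```

View pics/t5.png

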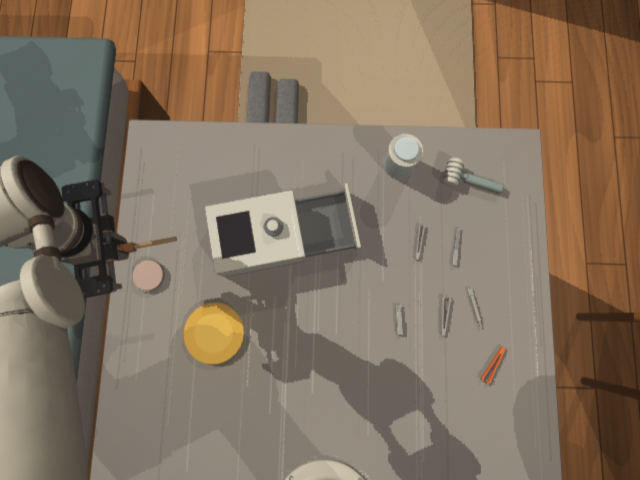

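move_arm --pt "-0.02 -0.035 0 0 0" --pt "-0.026 -0.047 0 0 0" --pt "-0.026 -0.047 0 0 0" --pt "-0.026 -0.047 0.01 0 0" --pt "-0.006 -0.011 0.03 0 0" --pt "0 0 0 0 0" --pt "0 0 0 0 0"

```text
time: 13.65
eef_pos: [0.3425, 0.2473, 0.1152]
tcp_rot: [[-0.216, 0.976, -0.018], [0.976, 0.215, -0.015], [-0.011, -0.021, -1.0]]
ft_force: [0.3, 0.2, 0.2]
grip_width: 0.171
```

Run:
```python
from h import *
u=np.array([-.2147,.9767])
go(*(np.array([.356,.2485])+u*.008),.034,102.4)
f=snap('side','s6'); crop(f,120,150,320,300,4,'s6c')
```

```text
t 13.65 p [0.3425 0.2473 0.1152] yaw 102.46 q [ 0.34 -0.1   2.11 -0.01  1.15  0.13] F [0.3 0.2 0.2] g 0.171
shift now [0.0072 0.0151 0.0809] turn 0.06 | after turn [0.0063 0.0135 0.0812]
```

View pics/s6c.png

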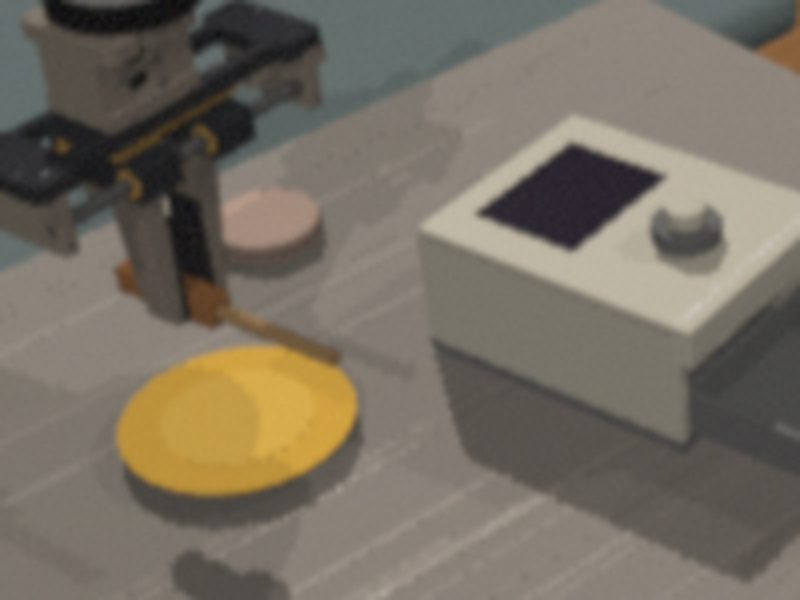

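move_arm --pt "0.007 0.015 0.015 0 0" --pt "0 0 0.03 0 0" --pt "0 0 0.02 0 0" --pt "0 0 0 0 0" --pt "0 0 0 0 0"

```text
time: 14.32
eef_pos: [0.362, 0.2604, 0.0527]
tcp_rot: [[-0.217, 0.976, -0.009], [0.976, 0.217, -0.012], [-0.009, -0.012, -1.0]]
ft_force: [-0.5, -0.8, 0.2]
grip_width: 0.171
```

Run:
```python
from h import *
u=np.array([-.2147,.9767])
go(*(np.array([.356,.2485])+u*.008),.034,102.4)
```

```text
t 14.32 p [0.362  0.2604 0.0527] yaw 102.55 q [ 0.36  0.07  2.08 -0.01  1.    0.14] F [-0.5 -0.8  0.2] g 0.171
shift now [-0.0021 -0.0082  0.0188] turn 0.15 | after turn [-0.0023 -0.0084  0.0187]
```

move_arm --pt "-0.002 -0.008 0.008 0 0" --pt "0 0 0.005 0 0" --pt "0 0 0 0 0"

```text
time: 14.7
eef_pos: [0.3554, 0.2569, 0.0408]
tcp_rot: [[-0.217, 0.976, -0.006], [0.976, 0.217, -0.011], [-0.009, -0.008, -1.0]]
ft_force: [0.1, -0.3, 0.0]
grip_width: 0.168
```

Run:
```python
from h import *
u=np.array([-.2147,.9767])
go(*(np.array([.356,.2485])+u*.008),.034,102.4)
```

```text
t 14.7 p [0.3554 0.2569 0.0408] yaw 102.55 q [ 0.35  0.08  2.11 -0.01  0.96  0.14] F [ 0.1 -0.3  0. ] g 0.168
shift now [-0.0003 -0.0012  0.0068] turn 0.15 | after turn [-0.0003 -0.0012  0.0068]
```

move_arm --pt "0 -0.001 0.005 0 0" --pt "0 0 0.002 0 0" --pt "0 0 0 0 0"

```text
time: 15.08
eef_pos: [0.3546, 0.2567, 0.0337]
tcp_rot: [[-0.217, 0.976, -0.006], [0.976, 0.217, -0.01], [-0.009, -0.008, -1.0]]
ft_force: [0.2, -0.3, 1.0]
grip_width: 0.17
```

Run:
```python
from h import *
u=np.array([-.2147,.9767])
go(*(np.array([.356,.2485])+u*.008),.034,102.4)
f=snap('side','s7'); crop(f,120,180,270,290,5,'s7c')
```

```text
t 15.07 p [0.3546 0.2567 0.0337] yaw 102.56 q [ 0.35  0.09  2.12 -0.01  0.95  0.14] F [ 0.2 -0.3  1. ] g 0.17
shift now [-0.0003 -0.0004 -0.0003] turn 0.16 | after turn [-0.0003 -0.0004 -0.0003]
```

View pics/s7c.png

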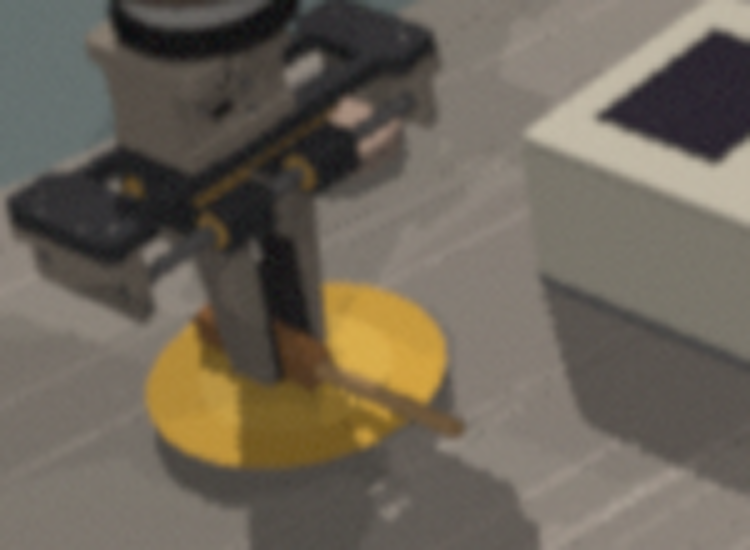

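move_arm --pt "0 0 0 0 0.45" --pt "0 0 0 0 0.45" --pt "0 0 0 0 0.45" --pt "0 0 0 0 0.45" --pt "0 0 -0.02 0 0.45" --pt "0 0 -0.05 0 0.45" --pt "0 0 -0.06 0 0.45" --pt "0 0 -0.04 0 0.45" --pt "0 0 0 0 0.5"

```text
time: 16.25
eef_pos: [0.3551, 0.2582, 0.2086]
tcp_rot: [[-0.217, 0.976, -0.006], [0.976, 0.217, -0.011], [-0.009, -0.009, -1.0]]
ft_force: [0.8, 0.8, -0.6]
grip_width: 0.499
```

Run:
```python
from h import *
f=snap('top','t8');robot.get_state()
hsv=cv2.cvtColor(f,cv2.COLOR_RGB2HSV);H,S,V=cv2.split(hsv)
g=f.astype(int).mean(2)
crop(f,380,215,500,350,4.4,'t8c')
o,_=None,None
bg=cv2.medianBlur(f,31).astype(int).mean(2)
cv2.imwrite('pics/t8b.png',cv2.resize(np.clip((g-bg)*3+128,0,255).astype(np.uint8)[215:350,380:500],None,fx=4.4,fy=4.4))
go(.5,-.1,.2)
```

```text
t 16.3 p [0.3539 0.2578 0.2066] yaw 102.54 q [ 0.36 -0.18  1.98 -0.01  1.35  0.14] F [-0.6 -1.6 -0.3] g 0.5
shift now [-0.3809  0.065   0.0094] turn -0.0 | after turn [-0.381   0.0649  0.0066]
```

View pics/t8.png

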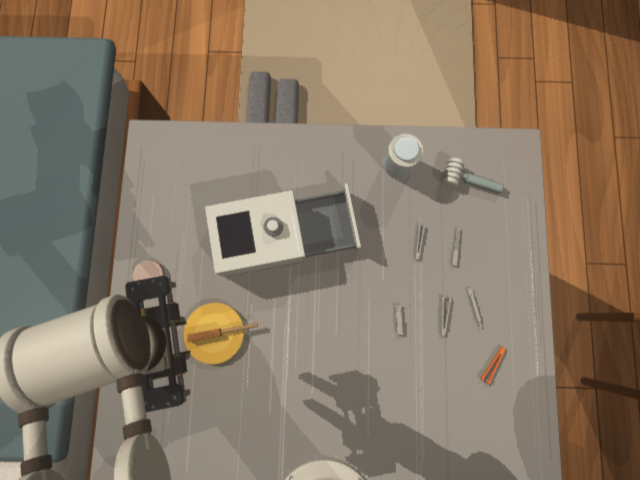

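View pics/t8c.png

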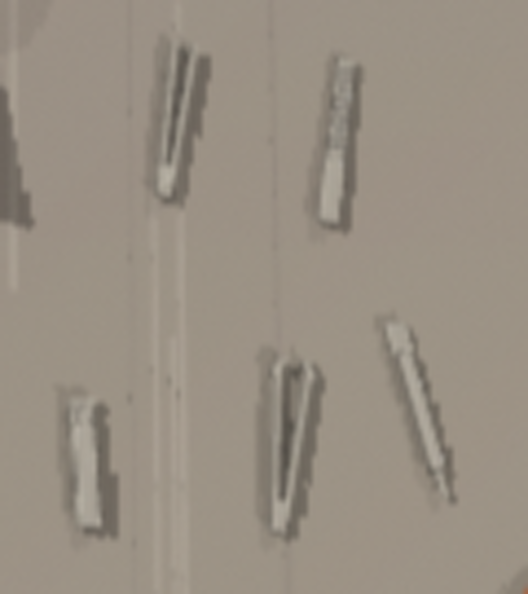

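View pics/t8b.png

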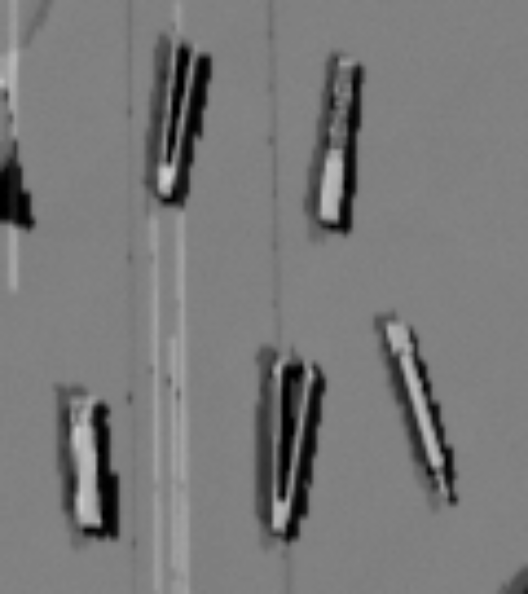

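Run:
```python
from h import *
E={"fine":((166,195),(191,45)),"file":((330,220),(348,62)),"clip":((92,527),(83,400)),"wide":((282,532),(296,365)),"push":((450,498),(395,322))}
for k,(a,b) in E.items():
    A,B=[onz("top",380+p[0]/4.4,215+p[1]/4.4,.006)[:2] for p in(a,b)]
    d=B-A;print(k,((A+B)/2).round(4),"len",np.linalg.norm(d).round(4),"ang",np.degrees(np.arctan2(d[1],d[0])).round(1))
```

```text
fine [ 0.5674 -0.2027] len 0.0794 ang -9.9
file [ 0.5587 -0.2844] len 0.0827 ang -7.8
clip [ 0.3932 -0.1556] len 0.062 ang 4.0
wide [ 0.4033 -0.2557] len 0.0824 ang -6.0
push [ 0.4241 -0.3224] len 0.0894 ang 15.9
```

move_arm --pt "0 0 0 -10.2 0.5" --pt "0 0 0 -10.2 0.5" --pt "0 0 0 -10.2 0.5" --pt "0 0 0 -10.2 0.5" --pt "0 0 0 -10.2 0.5" --pt "0 0 0 -10.2 0.5" --pt "0 0 0 -10.2 0.5" --pt "0 0 0 -10.2 0.5" --pt "0 -0.04 0 0 0.5" --pt "-0.001 -0.06 0 0 0.5" --pt "-0.002 -0.06 0 0 0.5" --pt "-0.002 -0.06 0 0 0.5" --pt "-0.002 -0.06 0 0 0.5" --pt "-0.002 -0.06 0.03 0 0.5" --pt "-0.001 -0.06 0.05 0 0.5" --pt "0 0 0 0 0.5" --pt "0 0 0 0 0.5"

```text
time: 18.42
eef_pos: [0.3882, -0.1324, 0.1116]
tcp_rot: [[-0.99, -0.123, -0.063], [-0.122, 0.992, -0.016], [0.064, -0.008, -0.998]]
ft_force: [-0.4, 0.3, 0.3]
grip_width: 0.5
```

```bash
python3 -c "
from h import *
go(.3932,-.1556,.06,184)"
```

```text
t 18.43 p [ 0.3882 -0.1324  0.1116] yaw -172.97 q [-0.59 -0.1   2.12 -0.05  1.17 -2.26] F [-0.4  0.3  0.3] g 0.5
shift now [-0.0055 -0.0232  0.0515] turn 3.03 | after turn [-0.0034 -0.0235  0.0516]
```

move_arm --pt "-0.003 -0.023 0.02 3 0.5" --pt "0 0 0.025 0 0.5" --pt "0 0 0 0 0.5"

```text
time: 18.8
eef_pos: [0.3922, -0.1529, 0.0669]
tcp_rot: [[-0.995, -0.075, -0.061], [-0.074, 0.997, -0.017], [0.062, -0.012, -0.998]]
ft_force: [-0.4, -0.7, 0.8]
grip_width: 0.501
```

```bash
python3 -c "
from h import *
go(.3932,-.1556,.021,184);print(robot.get_state()['tcp_rot'][:,2])"
```

```text
t 18.8 p [ 0.3922 -0.1529  0.0669] yaw -175.76 q [-0.62  0.01  2.12 -0.06  1.06 -2.24] F [-0.4 -0.7  0.8] g 0.501
shift now [-0.0036 -0.0022  0.0458] turn 0.24 | after turn [-0.0008 -0.0028  0.0459]
[-0.06082662 -0.01699335 -0.99800368]
```

move_arm --pt "-0.002 -0.002 0.025 0.2 0.5" --pt "-0.002 0 0.015 0 0.5" --pt "0 0 0 0 0.5"

```text
time: 19.18
eef_pos: [0.3969, -0.1545, 0.0295]
tcp_rot: [[-0.996, -0.076, -0.056], [-0.075, 0.997, -0.021], [0.057, -0.016, -0.998]]
ft_force: [-0.0, 0.3, -0.5]
grip_width: 0.497
```

```bash
python3 -c "
from h import *
go(.3932,-.1556,.022,184);print(robot.get_state()['tcp_rot'][:,2])"
```

```text
t 19.18 p [ 0.3969 -0.1545  0.0295] yaw -175.72 q [-0.62  0.09  2.12 -0.06  0.96 -2.23] F [-0.   0.3 -0.5] g 0.497
shift now [ 0.0033 -0.0007  0.0077] turn 0.28 | after turn [ 0.0038 -0.0009  0.0075]
[-0.05561153 -0.02064376 -0.99823905]
```

move_arm --pt "0.003 -0.001 0.0075 0 0.5" --pt "0 0 0 0 0.5" --pt "0 0 0 0 0" --pt "0 0 0 0 0" --pt "0 0 0 0 0" --pt "0 0 0 0 0" --pt "0 0 0 0 0" --pt "0 0 -0.02 0 0" --pt "0 0 -0.03 0 0" --pt "0 0 -0.04 0 0" --pt "0 0 -0.04 0 0" --pt "0 0 0 0 0"

```text
time: 20.68
eef_pos: [0.4012, -0.1532, 0.157]
tcp_rot: [[-0.996, -0.076, -0.054], [-0.075, 0.997, -0.022], [0.056, -0.018, -0.998]]
ft_force: [-0.3, 0.6, -0.4]
grip_width: 0.111
```

```bash
python3 -c "
from h import *
go(.5991,.0174,.12,102.4)
f=snap('side','s9');crop(f,300,200,500,350,4,'s9c')"
```

```text
t 20.68 p [ 0.4012 -0.1532  0.157 ] yaw -175.7 q [-0.61 -0.12  2.04 -0.05  1.26 -2.24] F [-0.3  0.6 -0.4] g 0.111
shift now [-0.2119  0.1557  0.0225] turn 81.9 | after turn [0.1241 0.2299 0.037 ]
```

View pics/s9c.png

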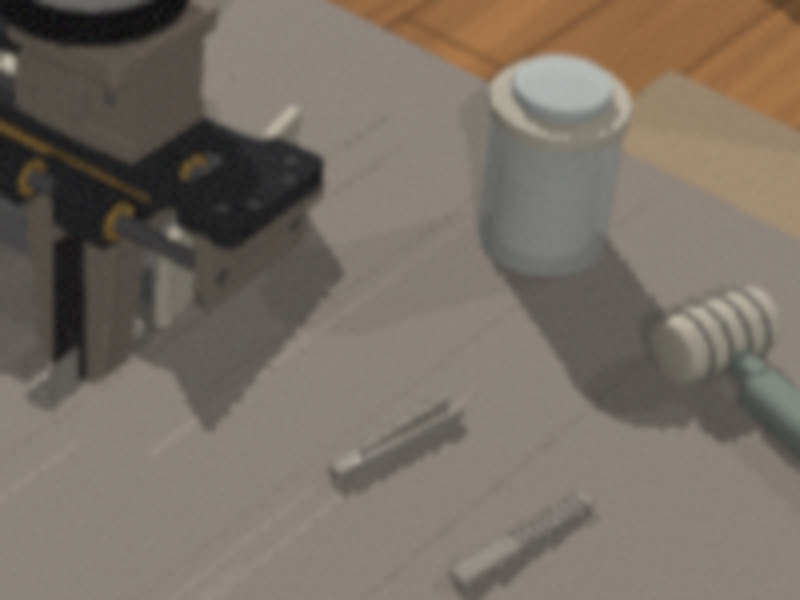

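move_arm --pt "0 0 0 10.2 0" --pt "0 0 0 10.2 0" --pt "0 0 0 10.2 0" --pt "0 0 0 10.2 0" --pt "0 0 0 10.2 0" --pt "0 0 0 10.2 0" --pt "0 0 0 10.2 0" --pt "0 0 0 10.2 0" --pt "0.01 0.017 0 0 0" --pt "0.02 0.034 0 0 0" --pt "0.02 0.034 0 0 0" --pt "0.02 0.034 0 0 0" --pt "0.02 0.034 0 0 0" --pt "0.02 0.034 0 0 0" --pt "0.01 0.017 0 0 0" --pt "0 0 0 0 0" --pt "0 0 0 0 0"

```text
time: 22.85
eef_pos: [0.5638, 0.0138, 0.1041]
tcp_rot: [[-0.169, 0.98, -0.11], [0.985, 0.17, 0.005], [0.024, -0.108, -0.994]]
ft_force: [-0.2, -0.7, 0.4]
grip_width: 0.111
```

```bash
python3 -c "
from h import *
go(.5747,.012,.08,102.4);print(robot.get_state()['tcp_rot'][:,2])
f=snap('side','s10');crop(f,220,130,420,280,4,'s10c')
f=snap('top','t10');crop(f,200,170,440,350,3.3,'t10c')"
```

```text
t 22.85 p [0.5638 0.0138 0.1041] yaw 99.7 q [-0.18  0.35  1.65 -0.02  1.26 -0.35] F [-0.2 -0.7  0.4] g 0.111
shift now [-0.0041  0.013   0.0227] turn -2.7 | after turn [-0.0041  0.0103  0.0241]
[-0.11028829  0.0053464  -0.99388526]
```

View pics/s10c.png

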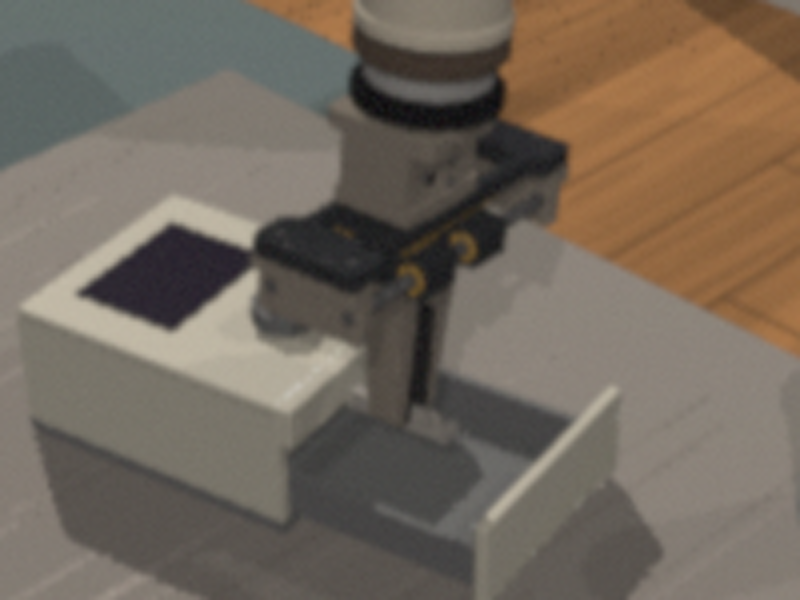

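View pics/t10c.png

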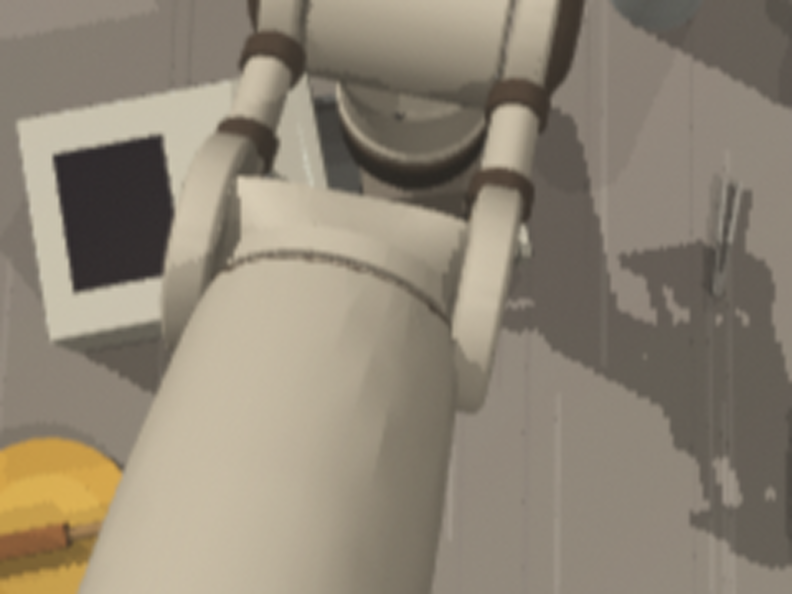

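move_arm --pt "-0.004 0.011 0.004 -2.7 0" --pt "0 0 0 0 0" --pt "0 0 0.01 0 0" --pt "0 0 0.01 0 0" --pt "0 0 0.01 0 0" --pt "0 0 0.005 0 0" --pt "0 0 0 0 0"

```text
time: 23.82
eef_pos: [0.5683, 0.0102, 0.062]
tcp_rot: [[-0.211, 0.971, -0.111], [0.977, 0.213, 0.006], [0.029, -0.108, -0.994]]
ft_force: [-0.4, -0.3, -0.4]
grip_width: 0.112
```

```bash
python3 -c "
from h import *
go(.5747,.012,.04,102.4);print(robot.get_state()['tcp_rot'][:,2])
f=snap('side','s11');crop(f,220,130,420,280,4,'s11c')"
```

```text
t 23.82 p [0.5683 0.0102 0.062 ] yaw 102.16 q [-0.19  0.41  1.65 -0.02  1.19 -0.39] F [-0.4 -0.3 -0.4] g 0.112
shift now [-0.0002  0.009   0.0211] turn -0.24 | after turn [0.0004 0.0067 0.022 ]
[-0.11143754  0.00572039 -0.99375498]
```

View pics/s11c.png

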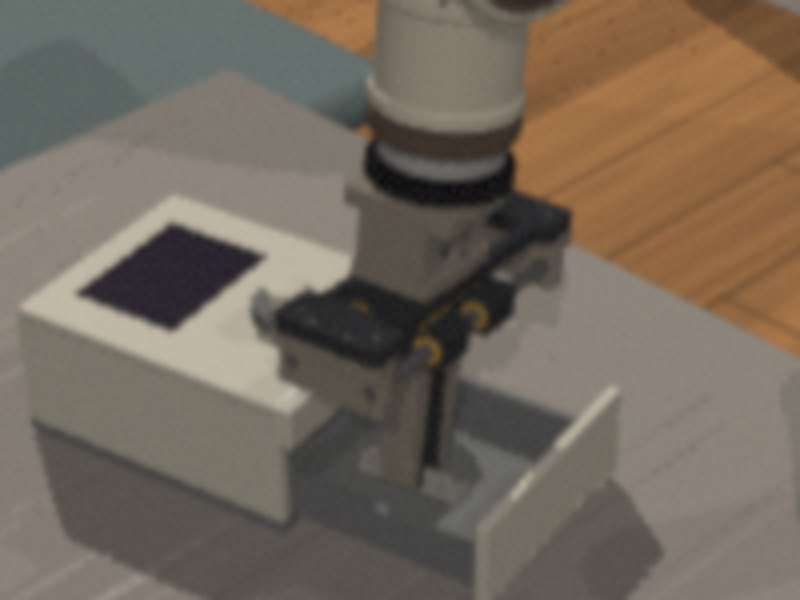

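move_arm --pt "0 0.008 0.008 0 0" --pt "0 0.003 0.008 0 0" --pt "0 0 0.004 0 0" --pt "0 0 0 0 0"

```text
time: 24.38
eef_pos: [0.5783, 0.0128, 0.0401]
tcp_rot: [[-0.211, 0.971, -0.11], [0.977, 0.213, 0.005], [0.029, -0.106, -0.994]]
ft_force: [-0.1, 0.6, 0.6]
grip_width: 0.11
```

```bash
python3 -c "
from h import *
go(.5776,.0127,.04,102.4)"
```

```text
t 24.38 p [0.5783 0.0128 0.0401] yaw 102.18 q [-0.18  0.47  1.63 -0.02  1.16 -0.39] F [-0.1  0.6  0.6] g 0.11
shift now [ 0.     -0.0007  0.0002] turn -0.22 | after turn [ 0.     -0.0007  0.0001]
```

move_arm --pt "0 0 0 0 0.27" --pt "0 0 0 0 0.27" --pt "0 0 0 0 0.27" --pt "0 0 -0.015 0 0.27" --pt "0 0 -0.03 0 0.27" --pt "0 0 -0.03 0 0.27" --pt "0 0 -0.03 0 0.5" --pt "0 0 0 0 0.5"

```text
time: 25.38
eef_pos: [0.5918, 0.0119, 0.153]
tcp_rot: [[-0.211, 0.972, -0.104], [0.977, 0.212, 0.004], [0.027, -0.101, -0.995]]
ft_force: [0.7, -0.1, -0.4]
grip_width: 0.464
```

```bash
python3 -c "
from h import *
go(.4033,-.2557,.12,174)
f=snap('side','s12');crop(f,220,130,420,280,4,'s12c');print(robot.get_state()['tcp_rot'][:,2])"
```

```text
t 25.38 p [0.5918 0.0119 0.153 ] yaw 102.18 q [-0.18  0.35  1.53 -0.01  1.36 -0.39] F [ 0.7 -0.1 -0.4] g 0.464
shift now [-0.2226 -0.2367  0.0513] turn -71.82 | after turn [ 0.1595 -0.2858  0.033 ]
[-0.10774441  0.00507936 -0.99416565]
```

View pics/s12c.png

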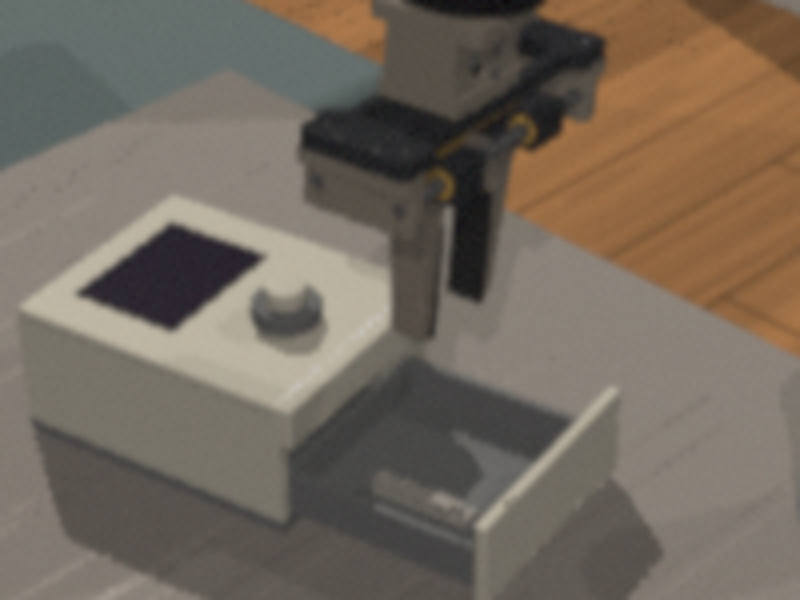

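move_arm --pt "0 0 0 -10.3 0.5" --pt "0 0 0 -10.3 0.5" --pt "0 0 0 -10.3 0.5" --pt "0 0 0 -10.3 0.5" --pt "0 0 0 -10.3 0.5" --pt "0 0 0 -10.3 0.5" --pt "0 0 0 -10.3 0.5" --pt "0 0 0 0 0.5" --pt "0 0 0 0 0.5"

```text
time: 26.55
eef_pos: [0.5804, 0.0137, 0.1358]
tcp_rot: [[-0.989, 0.062, -0.133], [0.061, 0.998, 0.01], [0.133, 0.001, -0.991]]
ft_force: [0.4, -0.1, -0.7]
grip_width: 0.5
```

```bash
python3 -c "
from h import *
go(.4033,-.2557,.12,174);print(robot.get_state()['tcp_rot'][:,2])"
```

```text
t 26.55 p [0.5804 0.0137 0.1358] yaw 176.44 q [-0.18  0.36  1.55 -0.01  1.36 -1.68] F [ 0.4 -0.1 -0.7] g 0.5
shift now [ 0.1565 -0.28    0.0366] turn 2.44 | after turn [ 0.148  -0.2865  0.0158]
[-0.13285082  0.00962386 -0.99108932]
```

move_arm --pt "0 0 0 5 0.5" --pt "0 0 0 5 0.5" --pt "0 0 0 5 0.5" --pt "0 0 0 5 0.5" --pt "0 0 0 0 0.5"

```text
time: 27.18
eef_pos: [0.5789, 0.014, 0.1335]
tcp_rot: [[-0.899, 0.417, -0.136], [0.42, 0.908, 0.01], [0.128, -0.048, -0.991]]
ft_force: [0.0, -0.3, -0.2]
grip_width: 0.497
```

move_arm --pt "0 0 0 -10.5 0.5" --pt "0 0 0 0 0.5" --pt "0 0 0 -10.5 0.5" --pt "0 0 0 0 0.5"

```text
time: 27.68
eef_pos: [0.5785, 0.0141, 0.1329]
tcp_rot: [[-0.988, 0.067, -0.137], [0.066, 0.998, 0.011], [0.138, 0.001, -0.99]]
ft_force: [0.9, 0.2, 0.5]
grip_width: 0.5
```

move_arm --pt "0 0 -0.06 0 0.5" --pt "0 0 -0.06 0 0.5" --pt "0 0 0 0 0.5"

```text
time: 28.05
eef_pos: [0.5946, 0.0129, 0.2538]
tcp_rot: [[-0.987, 0.084, -0.14], [0.083, 0.996, 0.011], [0.141, -0.001, -0.99]]
ft_force: [-0.1, 0.7, -0.9]
grip_width: 0.502
```

move_arm --pt "0 0 0.06 0 0.5" --pt "0 0 0.06 0 0.5" --pt "0 0 0 0 0.5"

```text
time: 28.42
eef_pos: [0.5773, 0.0143, 0.1317]
tcp_rot: [[-0.986, 0.096, -0.139], [0.096, 0.995, 0.011], [0.14, -0.002, -0.99]]
ft_force: [-0.7, 1.0, 0.8]
grip_width: 0.494
```

move_arm --pt "0.06 0 0.008 0 0.5" --pt "0.06 0 0.008 0 0.5" --pt "0 0 0 0 0.5"

```text
time: 28.8
eef_pos: [0.4577, 0.0259, 0.1346]
tcp_rot: [[-0.985, 0.104, -0.139], [0.103, 0.995, 0.011], [0.14, -0.003, -0.99]]
ft_force: [0.2, -0.2, 0.5]
grip_width: 0.5
```

move_arm --pt "-0.06 0 -0.008 0 0.5" --pt "-0.06 0 -0.008 0 0.5" --pt "0 0 0 0 0.5"

```text
time: 29.18
eef_pos: [0.5848, 0.0123, 0.1386]
tcp_rot: [[-0.985, 0.11, -0.132], [0.11, 0.994, 0.01], [0.132, -0.005, -0.991]]
ft_force: [-0.8, 0.1, 0.6]
grip_width: 0.502
```

move_arm --pt "0 -0.06 0 0 0.5" --pt "0 -0.06 0 0 0.5" --pt "0 0 0 0 0.5"

```text
time: 29.55
eef_pos: [0.576, -0.1105, 0.1456]
tcp_rot: [[-0.986, 0.112, -0.122], [0.112, 0.994, 0.006], [0.122, -0.008, -0.992]]
ft_force: [0.1, 0.7, 0.2]
grip_width: 0.499
```

move_arm --pt "0 0.06 0 0 0.5" --pt "0 0.06 0 0 0.5" --pt "0 0 0 0 0.5"

```text
time: 29.92
eef_pos: [0.5925, 0.0121, 0.1505]
tcp_rot: [[-0.986, 0.118, -0.114], [0.118, 0.993, 0.006], [0.114, -0.007, -0.993]]
ft_force: [-0.3, -0.0, 0.3]
grip_width: 0.498
```

```bash
python3 -c "
from h import *
go(.4033,-.2557,.12,174);print(robot.get_state()['tcp_rot'][:,2])"
```

```text
t 29.93 p [0.5925 0.0121 0.1505] yaw 173.16 q [-0.18  0.36  1.52 -0.01  1.37 -1.62] F [-0.3 -0.   0.3] g 0.498
shift now [ 0.1515 -0.2881  0.0502] turn -0.84 | after turn [ 0.1602 -0.2862  0.0305]
[-0.11392163  0.00623234 -0.99347019]
```

move_arm --pt "0 -0.06 0 -0.8 0.5" --pt "0 -0.06 0 0 0.5" --pt "0.03 -0.055 0 0 0.5" --pt "0.04 -0.055 0.01 0 0.5" --pt "0.04 -0.055 0.01 0 0.5" --pt "0.03 0 0.01 0 0.5" --pt "0 0 0 0 0.5"

```text
time: 30.8
eef_pos: [0.4306, -0.2537, 0.1482]
tcp_rot: [[-0.989, 0.105, -0.1], [0.106, 0.994, -0.004], [0.099, -0.014, -0.995]]
ft_force: [0.6, 0.5, -0.2]
grip_width: 0.498
```

```bash
python3 -c "
from h import *
go(.4033,-.2557,.06,174);print(robot.get_state()['tcp_rot'][:,2])"
```

```text
t 30.8 p [ 0.4306 -0.2537  0.1482] yaw 173.87 q [-0.73  0.12  1.82 -0.07  1.28 -2.17] F [ 0.6  0.5 -0.2] g 0.498
shift now [ 0.018  -0.0036  0.0905] turn -0.13 | after turn [ 0.0269 -0.0049  0.0882]
[-0.10021662 -0.00379822 -0.99495839]
```

move_arm --pt "0.01 -0.004 0.03 0 0.5" --pt "0.008 0 0.03 0 0.5" --pt "0 0 0.025 0 0.5" --pt "0 0 0 0 0.5"

```text
time: 31.3
eef_pos: [0.41, -0.2593, 0.0694]
tcp_rot: [[-0.99, 0.105, -0.09], [0.107, 0.994, -0.013], [0.088, -0.022, -0.996]]
ft_force: [-0.3, -0.2, 0.2]
grip_width: 0.498
```

```bash
python3 -c "
from h import *
go(.4033,-.2557,.023,174);print(robot.get_state()['tcp_rot'][:,2])"
```

```text
t 31.3 p [ 0.41   -0.2593  0.0694] yaw 173.84 q [-0.77  0.18  1.92 -0.08  1.09 -2.19] F [-0.3 -0.2  0.2] g 0.498
shift now [0.003  0.0039 0.0468] turn -0.16 | after turn [0.0071 0.0029 0.0464]
[-0.08996149 -0.0125545  -0.99586611]
```

move_arm --pt "0.003 0.004 0.02 0 0.5" --pt "0 0 0.015 0 0.5" --pt "0 0 0 0 0.5"

```text
time: 31.68
eef_pos: [0.4093, -0.2581, 0.0385]
tcp_rot: [[-0.991, 0.104, -0.083], [0.106, 0.994, -0.019], [0.081, -0.028, -0.996]]
ft_force: [-0.1, -0.1, -0.1]
grip_width: 0.499
```

```bash
python3 -c "
from h import *
go(.4033,-.2557,.023,174);print(robot.get_state()['tcp_rot'][:,2])"
```

```text
t 31.68 p [ 0.4093 -0.2581  0.0385] yaw 173.91 q [-0.77  0.23  1.94 -0.08  1.02 -2.19] F [-0.1 -0.1 -0.1] g 0.499
shift now [0.0049 0.0022 0.0159] turn -0.09 | after turn [0.0062 0.0018 0.0155]
[-0.08322607 -0.0190178  -0.99634921]
```

move_arm --pt "0.005 0.002 0.016 0 0.5" --pt "0 0 0 0 0.5" --pt "0 0 0 0 0.5"

```text
time: 32.05
eef_pos: [0.4043, -0.257, 0.0236]
tcp_rot: [[-0.991, 0.104, -0.081], [0.106, 0.994, -0.021], [0.078, -0.03, -0.996]]
ft_force: [0.1, 0.2, 0.2]
grip_width: 0.5
```

```bash
python3 -c "
from h import *
go(.4033,-.2557,.022,174);print(robot.get_state()['tcp_rot'][:,2])
f=snap('side','s13');crop(f,280,280,480,430,4,'s13c')"
```

```text
t 32.05 p [ 0.4043 -0.257   0.0236] yaw 173.91 q [-0.77  0.24  1.96 -0.09  0.98 -2.19] F [0.1 0.2 0.2] g 0.5
shift now [0.001  0.0013 0.0017] turn -0.09 | after turn [0.0011 0.0012 0.0016]
[-0.08084854 -0.02140315 -0.99649657]
```

View pics/s13c.png

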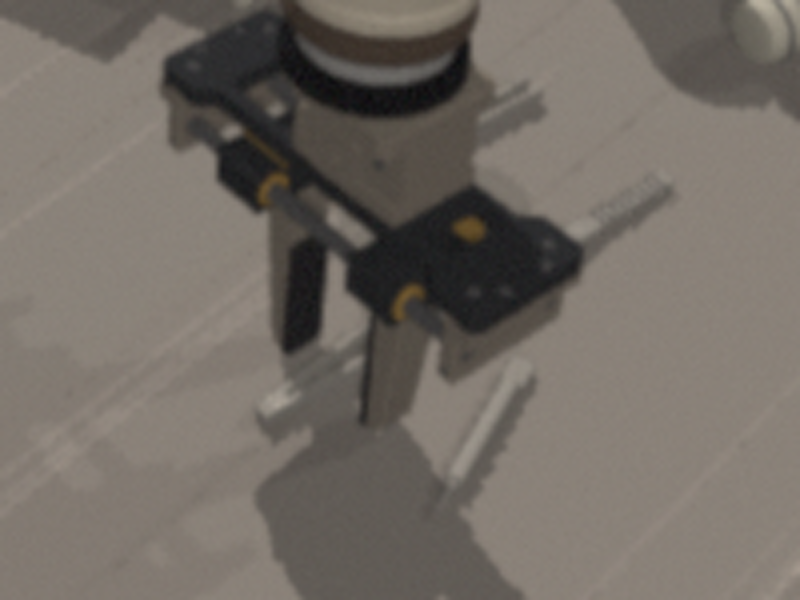

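move_arm --pt "0.001 0.001 0.0015 0 0.5" --pt "0 0 0 0 0" --pt "0 0 0 0 0" --pt "0 0 0 0 0" --pt "0 0 0 0 0" --pt "0 0 0 0 0" --pt "0 0 -0.02 0 0" --pt "0 0 -0.03 0 0" --pt "0 0 -0.04 0 0" --pt "0 0 -0.04 0 0" --pt "0 0 0 0 0"

```text
time: 33.48
eef_pos: [0.4135, -0.2526, 0.1551]
tcp_rot: [[-0.991, 0.104, -0.082], [0.106, 0.994, -0.02], [0.079, -0.029, -0.996]]
ft_force: [0.3, -0.1, -1.2]
grip_width: 0.133
```

```bash
python3 -c "
from h import *
go(.5991,.0174,.15,102.4);print(robot.get_state()['tcp_rot'][:,2])
f=snap('side','s14');crop(f,280,250,480,400,4,'s14c')"
```

```text
t 33.48 p [ 0.4135 -0.2526  0.1551] yaw 173.9 q [-0.75  0.05  1.88 -0.07  1.26 -2.19] F [ 0.3 -0.1 -1.2] g 0.133
shift now [-0.1558  0.2879 -0.0155] turn 71.5 | after turn [0.2239 0.2393 0.0051]
[-0.08196041 -0.02012882 -0.9964323 ]
```

View pics/s14c.png

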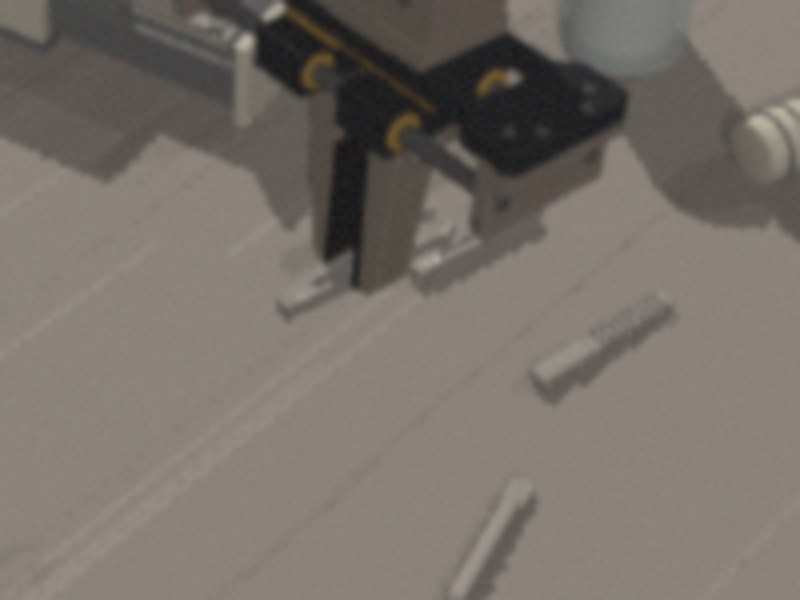

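move_arm --pt "0 0 0 10.2 0" --pt "0 0 0 0 0" --pt "0 0 0 10.2 0" --pt "0 0 0 0 0" --pt "0 0 0 10.2 0" --pt "0 0 0 0 0" --pt "0 0 0 10.2 0" --pt "0 0 0 0 0" --pt "0 0 0 10.2 0" --pt "0 0 0 0 0" --pt "0 0 0 10.2 0" --pt "0 0 0 0 0" --pt "0 0 0 10.2 0" --pt "0 0 0 0 0"

```text
time: 35.28
eef_pos: [0.4075, -0.2479, 0.144]
tcp_rot: [[-0.265, 0.959, -0.097], [0.964, 0.265, -0.007], [0.019, -0.095, -0.995]]
ft_force: [0.8, 0.3, -0.5]
grip_width: 0.132
```

```bash
python3 -c "
from h import *
go(.5991,.0174,.15,102.4);print(robot.get_state()['tcp_rot'][:,2])"
```

```text
t 35.27 p [ 0.4075 -0.2479  0.144 ] yaw 105.36 q [-0.75  0.06  1.89 -0.07  1.26 -1.  ] F [ 0.8  0.3 -0.5] g 0.132
shift now [ 0.2052  0.2537 -0.0263] turn 2.96 | after turn [ 0.218   0.2441 -0.006 ]
[-0.09708816 -0.00657597 -0.99525406]
```

move_arm --pt "0.015 0.018 -0.005 3 0" --pt "0.034 0.038 0 0 0" --pt "0.034 0.038 0 0 0" --pt "0.034 0.038 0 0 0" --pt "0.034 0.038 0 0 0" --pt "0.034 0.038 0 0 0" --pt "0.034 0.038 0 0 0" --pt "0 0 0 0 0" --pt "0 0 0 0 0"

```text
time: 36.4
eef_pos: [0.5988, 0.0312, 0.1287]
tcp_rot: [[-0.279, 0.956, -0.095], [0.96, 0.28, -0.009], [0.018, -0.094, -0.995]]
ft_force: [0.7, 0.7, -0.1]
grip_width: 0.134
```

```bash
python3 -c "
from h import *
go(.5991,.0174,.1,102.4);print(robot.get_state()['tcp_rot'][:,2])"
```

```text
t 36.4 p [0.5988 0.0312 0.1287] yaw 106.21 q [-0.14  0.39  1.53 -0.02  1.31 -0.41] F [ 0.7  0.7 -0.1] g 0.134
shift now [-0.0138 -0.0008  0.0287] turn 3.81 | after turn [-0.0135 -0.0026  0.0287]
[-0.09518961 -0.0094328  -0.99541447]
```

move_arm --pt "-0.014 -0.002 0.01 3.8 0" --pt "0 0.004 0.02 0 0" --pt "0 0 0.02 0 0" --pt "0 0 0.01 0 0" --pt "0 0 0.01 0 0" --pt "0 0 0 0 0"

```text
time: 37.15
eef_pos: [0.5959, 0.0141, 0.0547]
tcp_rot: [[-0.222, 0.97, -0.097], [0.975, 0.222, -0.009], [0.013, -0.096, -0.995]]
ft_force: [-0.2, 0.4, 1.3]
grip_width: 0.131
```

```bash
python3 -c "
from h import *
go(.6011,.0178,.04,102.4);print(robot.get_state()['tcp_rot'][:,2])
f=snap('side','s15');crop(f,220,130,420,280,4,'s15c')"
```

```text
t 37.15 p [0.5959 0.0141 0.0547] yaw 102.82 q [-0.17  0.48  1.58 -0.03  1.18 -0.38] F [-0.2  0.4  1.3] g 0.131
shift now [0.0023 0.0073 0.0141] turn 0.42 | after turn [0.0025 0.0059 0.0147]
[-0.09692941 -0.00859428 -0.99525415]
```

View pics/s15c.png

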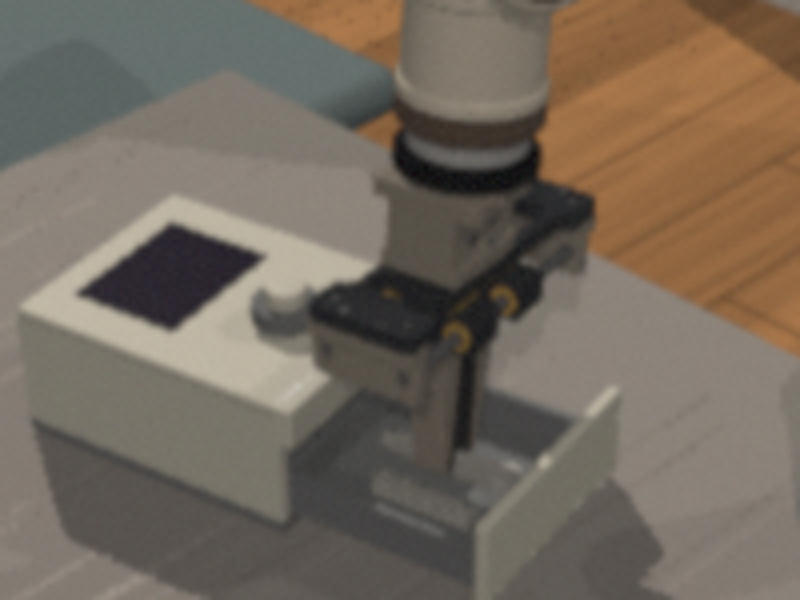

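move_arm --pt "0.002 0.009 0.007 0.4 0" --pt "0 0 0.005 0 0" --pt "0 0 0 0 0" --pt "0 0 0 0 0.27" --pt "0 0 0 0 0.27" --pt "0 0 0 0 0.27" --pt "0 0 -0.015 0 0.27" --pt "0 0 -0.03 0 0.27" --pt "0 0 -0.03 0 0.27" --pt "0 0 -0.03 0 0.5" --pt "0 0 0 0 0.5"

```text
time: 38.58
eef_pos: [0.617, 0.019, 0.156]
tcp_rot: [[-0.216, 0.973, -0.088], [0.976, 0.215, -0.01], [0.009, -0.088, -0.996]]
ft_force: [-0.1, -0.7, -0.0]
grip_width: 0.466
```

```bash
python3 -c "
from h import *
go(.4241,-.3224,.12,196);print(robot.get_state()['tcp_rot'][:,2])
f=snap('side','s16');crop(f,220,130,420,280,4,'s16c')"
```

```text
t 38.58 p [0.617 0.019 0.156] yaw 102.45 q [-0.15  0.4   1.47 -0.02  1.36 -0.36] F [-0.1 -0.7 -0. ] g 0.466
shift now [-0.2921 -0.258   0.0562] turn -93.55 | after turn [ 0.2795 -0.275   0.036 ]
[-0.08762706 -0.01004708 -0.99610268]
```

View pics/s16c.png

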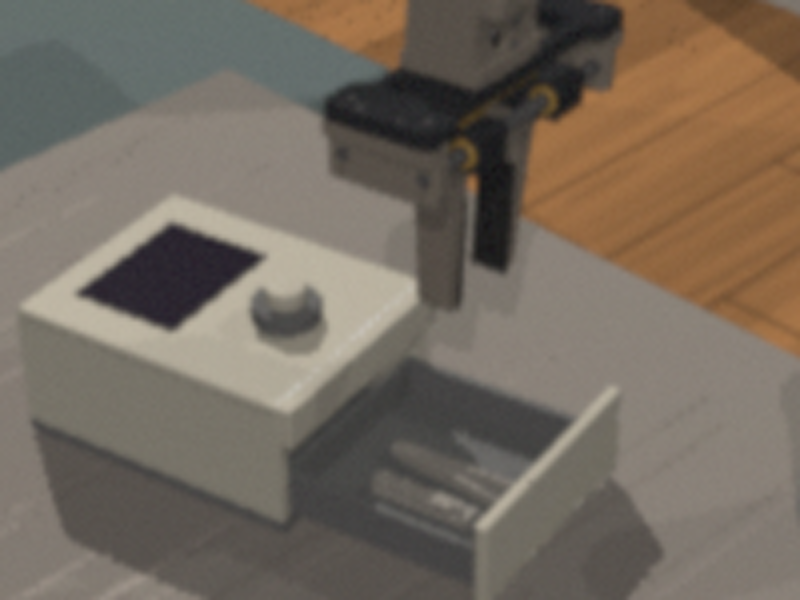

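move_arm --pt "0 0 -0.002 -10.4 0.5" --pt "0 0 -0.002 -10.4 0.5" --pt "0 0 -0.002 -10.4 0.5" --pt "0 0 -0.002 -10.4 0.5" --pt "0 0 -0.002 -10.4 0.5" --pt "0 0 -0.002 -10.4 0.5" --pt "0 0 -0.002 -10.4 0.5" --pt "0 0 -0.002 -10.4 0.5" --pt "0 0 -0.002 -10.4 0.5" --pt "0 0 0 0 0.5" --pt "0 0 0 0 0.5"

```text
time: 40.0
eef_pos: [0.6052, 0.0208, 0.1521]
tcp_rot: [[-0.939, -0.32, -0.124], [-0.322, 0.947, -0.004], [0.119, 0.036, -0.992]]
ft_force: [-0.6, 0.2, 0.5]
grip_width: 0.501
```

```bash
python3 -c "
from h import *
go(.4241,-.3224,.12,196);print(robot.get_state()['tcp_rot'][:,2])"
```

```text
t 40.0 p [0.6052 0.0208 0.1521] yaw -161.1 q [-0.15  0.4   1.47 -0.02  1.39 -2.05] F [-0.6  0.2  0.5] g 0.501
shift now [ 0.2767 -0.2682  0.0558] turn 2.9 | after turn [ 0.2687 -0.2799  0.0321]
[-0.1237946  -0.00433427 -0.9922984 ]
```

move_arm --pt "0 -0.06 0 2.9 0.5" --pt "0 -0.06 0 0 0.5" --pt "0 -0.06 0 0 0.5" --pt "0.04 -0.05 0 0 0.5" --pt "0.06 -0.04 0.01 0 0.5" --pt "0.06 0 0.01 0 0.5" --pt "0.06 0 0 0 0.5" --pt "0.03 0 0 0 0.5" --pt "0 0 0 0 0.5"

```text
time: 41.12
eef_pos: [0.4401, -0.3012, 0.149]
tcp_rot: [[-0.96, -0.249, -0.128], [-0.251, 0.968, -0.002], [0.125, 0.031, -0.992]]
ft_force: [0.3, 0.2, 0.9]
grip_width: 0.5
```

```bash
python3 -c "
from h import *
go(.4241,-.3224,.06,196);print(robot.get_state()['tcp_rot'][:,2])"
```

```text
t 41.12 p [ 0.4401 -0.3012  0.149 ] yaw -165.35 q [-0.77  0.22  1.71 -0.09  1.31 -2.57] F [0.3 0.2 0.9] g 0.5
shift now [ 0.0096 -0.0193  0.0903] turn -1.35 | after turn [ 0.0212 -0.016   0.089 ]
[-0.12827831 -0.00159729 -0.99173692]
```

move_arm --pt "0.003 -0.019 0.02 -1.3 0.5" --pt "0.003 0 0.03 0 0.5" --pt "0 0 0.03 0 0.5" --pt "0 0 0 0 0.5"

```text
time: 41.62
eef_pos: [0.4328, -0.3211, 0.0675]
tcp_rot: [[-0.955, -0.268, -0.125], [-0.27, 0.963, -0.002], [0.121, 0.031, -0.992]]
ft_force: [0.0, -0.2, 0.1]
grip_width: 0.499
```

```bash
python3 -c "
from h import *
go(.4241,-.3224,.023,196);print(robot.get_state()['tcp_rot'][:,2])
f=snap('top','t17');crop(f,380,215,500,350,4.4,'t17c')"
```

```text
t 41.62 p [ 0.4328 -0.3211  0.0675] yaw -164.24 q [-0.81  0.33  1.75 -0.1   1.15 -2.61] F [ 0.  -0.2  0.1] g 0.499
shift now [ 0.0033 -0.0003  0.0453] turn -0.24 | after turn [0.0088 0.0011 0.0445]
[-0.12492789 -0.002432   -0.99216284]
```

View pics/t17c.png

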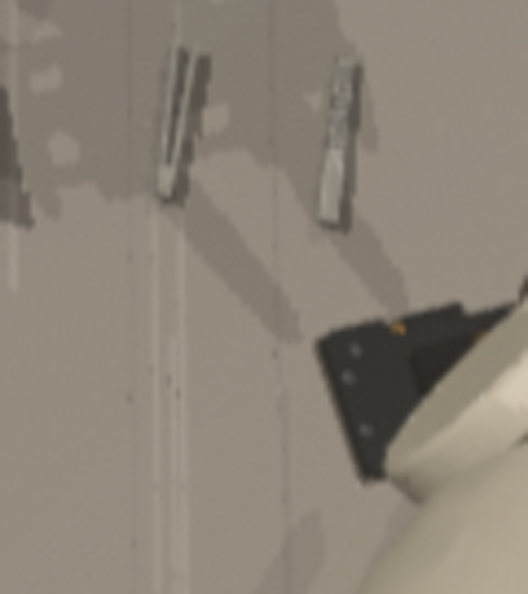

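move_arm --pt "0.002 0 0.02 0 0.5" --pt "0.001 0 0.015 0 0.5" --pt "0 0 0 0 0.5"

```text
time: 42.05
eef_pos: [0.4307, -0.3249, 0.0379]
tcp_rot: [[-0.956, -0.269, -0.117], [-0.27, 0.963, -0.01], [0.116, 0.022, -0.993]]
ft_force: [0.6, 0.6, 0.3]
grip_width: 0.498
```

```bash
python3 -c "
from h import *
go(.4241,-.3224,.0225,196);print(robot.get_state()['tcp_rot'][:,2])"
```

```text
t 42.05 p [ 0.4307 -0.3249  0.0379] yaw -164.25 q [-0.82  0.37  1.76 -0.11  1.08 -2.61] F [0.6 0.6 0.3] g 0.498
shift now [0.0039 0.0039 0.016 ] turn -0.25 | after turn [0.0057 0.0043 0.0154]
[-0.11721421 -0.0104335  -0.99305185]
```

move_arm --pt "0.004 0.004 0.008 0 0.5" --pt "0 0 0.007 0 0.5" --pt "0 0 0 0 0.5"

```text
time: 42.42
eef_pos: [0.425, -0.3231, 0.0245]
tcp_rot: [[-0.956, -0.269, -0.115], [-0.269, 0.963, -0.013], [0.114, 0.019, -0.993]]
ft_force: [-0.1, -0.5, 0.8]
grip_width: 0.503
```

```bash
python3 -c "
from h import *
go(.4241,-.3224,.0225,196);print(robot.get_state()['tcp_rot'][:,2])
f=snap('side','s18');crop(f,320,280,520,430,4,'s18c')"
```

```text
t 42.42 p [ 0.425  -0.3231  0.0245] yaw -164.27 q [-0.82  0.38  1.78 -0.11  1.05 -2.61] F [-0.1 -0.5  0.8] g 0.503
shift now [0.0004 0.0009 0.0021] turn -0.27 | after turn [0.0006 0.0009 0.002 ]
[-0.11485607 -0.01292258 -0.99329809]
```

View pics/s18c.png

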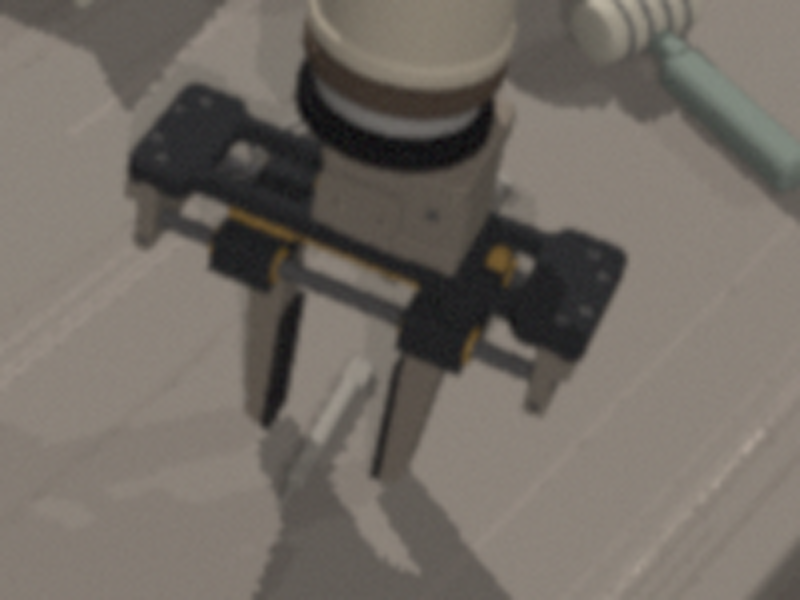

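move_arm --pt "0 0.001 0.002 0 0.5" --pt "0 0 0 0 0" --pt "0 0 0 0 0" --pt "0 0 0 0 0" --pt "0 0 0 0 0" --pt "0 0 0 0 0" --pt "0 0 -0.02 0 0" --pt "0 0 -0.05 0 0" --pt "0 0 -0.06 0 0" --pt "0 0 -0.02 0 0" --pt "0 0 0 0 0"

```text
time: 43.85
eef_pos: [0.4419, -0.3199, 0.1756]
tcp_rot: [[-0.956, -0.269, -0.115], [-0.269, 0.963, -0.012], [0.114, 0.02, -0.993]]
ft_force: [0.0, -0.3, -0.6]
grip_width: 0.079
```

```bash
python3 -c "
from h import *
go(.6235,.0228,.15,102.4);print(robot.get_state()['tcp_rot'][:,2])
f=snap('side','s19');crop(f,320,250,520,400,4,'s19c')"
```

```text
t 43.85 p [ 0.4419 -0.3199  0.1756] yaw -164.28 q [-0.8   0.2   1.67 -0.09  1.34 -2.62] F [ 0.  -0.3 -0.6] g 0.079
shift now [-0.2689  0.2807  0.0003] turn 93.32 | after turn [0.2957 0.251  0.0256]
[-0.1153772  -0.0119813  -0.99324949]
```

View pics/s19c.png

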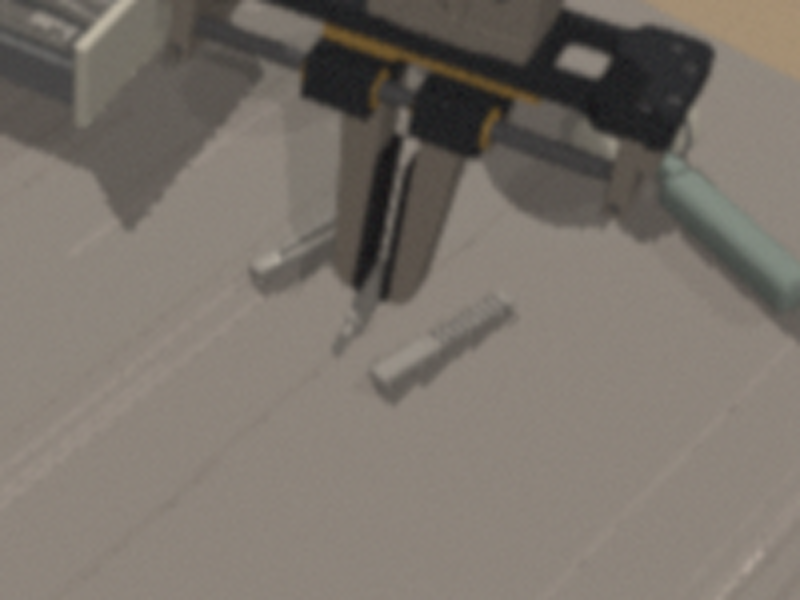

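move_arm --pt "0 0 -0.002 10.4 0" --pt "0 0 -0.002 10.4 0" --pt "0 0 -0.002 10.4 0" --pt "0 0 -0.002 10.4 0" --pt "0 0 -0.002 10.4 0" --pt "0 0 -0.002 10.4 0" --pt "0 0 -0.002 10.4 0" --pt "0 0 -0.002 10.4 0" --pt "0 0 -0.002 10.4 0" --pt "0 0 0 0 0"

```text
time: 45.15
eef_pos: [0.4341, -0.3117, 0.1706]
tcp_rot: [[-0.155, 0.978, -0.142], [0.987, 0.159, 0.015], [0.037, -0.137, -0.99]]
ft_force: [0.2, 0.2, -1.1]
grip_width: 0.074
```

```bash
python3 -c "
from h import *
go(.6235,.0228,.15,102.4);print(robot.get_state()['tcp_rot'][:,2])"
```

```text
t 45.15 p [ 0.4341 -0.3117  0.1706] yaw 98.93 q [-0.8   0.21  1.67 -0.09  1.37 -0.93] F [ 0.2  0.2 -1.1] g 0.074
shift now [ 0.3001  0.2411 -0.0013] turn -3.47 | after turn [0.2861 0.2568 0.0206]
[-0.14165071  0.01514411 -0.98980086]
```

move_arm --pt "0.02 0.015 0 -3.4 0" --pt "0.04 0.034 0 0 0" --pt "0.04 0.034 0 0 0" --pt "0.04 0.034 0 0 0" --pt "0.04 0.034 0 0 0" --pt "0.04 0.034 0 0 0" --pt "0.04 0.034 0 0 0" --pt "0.03 0.034 0 0 0" --pt "0 0 0 0 0" --pt "0 0 0 0 0"

```text
time: 46.4
eef_pos: [0.6115, 0.0395, 0.136]
tcp_rot: [[-0.246, 0.956, -0.159], [0.967, 0.253, 0.021], [0.06, -0.149, -0.987]]
ft_force: [0.1, -0.4, -0.8]
grip_width: 0.081
```

```bash
python3 -c "
from h import *
go(.6235,.0228,.1,102.4);print(robot.get_state()['tcp_rot'][:,2])"
```

```text
t 46.4 p [0.6115 0.0395 0.136 ] yaw 104.28 q [-0.13  0.46  1.43 -0.    1.41 -0.39] F [ 0.1 -0.4 -0.8] g 0.081
shift now [-0.0212  0.0126  0.0333] turn 1.88 | after turn [-0.0188  0.0081  0.036 ]
[-0.1592177   0.02075926 -0.98702522]
```

move_arm --pt "-0.018 0.01 0.01 1.9 0" --pt "0 0.004 0.02 0 0" --pt "0 0.003 0.02 0 0" --pt "0 0 0.015 0 0" --pt "0 0 0 0 0"

```text
time: 47.02
eef_pos: [0.6181, 0.0252, 0.0626]
tcp_rot: [[-0.215, 0.963, -0.164], [0.975, 0.221, 0.022], [0.058, -0.156, -0.986]]
ft_force: [0.7, 0.1, -0.9]
grip_width: 0.076
```

```bash
python3 -c "
from h import *
go(.6255,.0232,.044,102.4);print(robot.get_state()['tcp_rot'][:,2])
f=snap('side','s20');crop(f,220,130,420,280,4,'s20c')"
```

```text
t 47.02 p [0.6181 0.0252 0.0626] yaw 102.41 q [-0.15  0.57  1.44 -0.    1.3  -0.37] F [ 0.7  0.1 -0.9] g 0.076
shift now [-0.0047  0.0096  0.0171] turn 0.01 | after turn [-0.0036  0.0068  0.0186]
[-0.16447106  0.02202193 -0.98613605]
```

View pics/s20c.png

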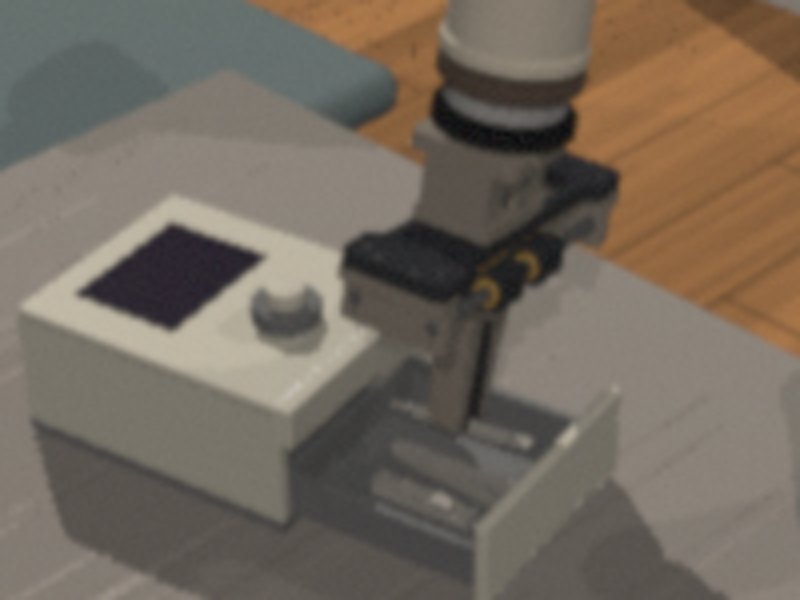

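move_arm --pt "-0.005 0.01 0.008 0 0" --pt "0 0 0.008 0 0" --pt "0 0 0 0 0"

```text
time: 47.45
eef_pos: [0.6289, 0.0227, 0.0463]
tcp_rot: [[-0.215, 0.963, -0.16], [0.975, 0.222, 0.021], [0.056, -0.151, -0.987]]
ft_force: [-0.9, -0.3, -0.5]
grip_width: 0.078
```

```bash
python3 -c "
from h import *
go(.6255,.0232,.044,102.4);print(robot.get_state()['tcp_rot'][:,2])"
```

```text
t 47.45 p [0.6289 0.0227 0.0463] yaw 102.46 q [-0.15  0.61  1.41 -0.    1.28 -0.37] F [-0.9 -0.3 -0.5] g 0.078
shift now [ 0.0011 -0.0028  0.0028] turn 0.06 | after turn [ 0.0012 -0.0032  0.0023]
[-0.15971469  0.02125828 -0.9869343 ]
```

move_arm --pt "0 -0.002 0.003 0 0" --pt "0 0 0 0 0" --pt "0 0 0 0 0.22" --pt "0 0 0 0 0.22" --pt "0 0 0 0 0.22" --pt "0 0 -0.015 0 0.22" --pt "0 0 -0.03 0 0.22" --pt "0 0 -0.03 0 0.22" --pt "0 0 -0.03 0 0.5" --pt "0 0 0 0 0.5"

```text
time: 48.7
eef_pos: [0.6455, 0.0198, 0.1559]
tcp_rot: [[-0.216, 0.964, -0.154], [0.975, 0.222, 0.02], [0.054, -0.146, -0.988]]
ft_force: [-0.5, -0.0, 0.2]
grip_width: 0.419
```

```bash
python3 -c "
from h import *
go(.5587,-.2844,.15,172.2);print(robot.get_state()['tcp_rot'][:,2])
f=snap('side','s21');crop(f,220,130,420,280,4,'s21c')"
```

```text
t 48.7 p [0.6455 0.0198 0.1559] yaw 102.48 q [-0.15  0.52  1.31 -0.    1.47 -0.38] F [-0.5 -0.   0.2] g 0.419
shift now [-0.2782 -0.1503  0.013 ] turn -69.72 | after turn [ 0.0447 -0.3132  0.0059]
[-0.15400018  0.02041701 -0.98785985]
```

View pics/s21c.png

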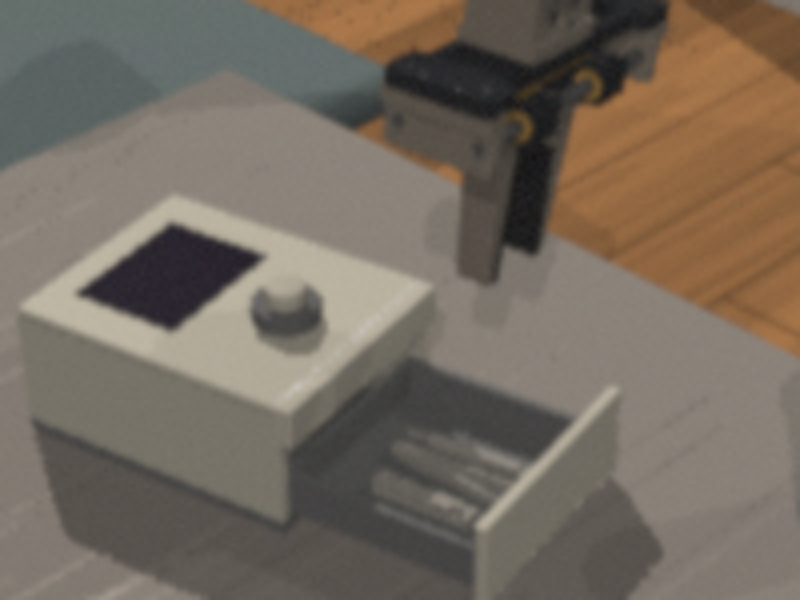

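move_arm --pt "-0.06 -0.012 0 0 0.5" --pt "-0.06 -0.012 0 0 0.5" --pt "-0.06 -0.012 0 0 0.5" --pt "0 0 0 0 0.5"

```text
time: 49.25
eef_pos: [0.645, -0.166, 0.1421]
tcp_rot: [[-0.218, 0.962, -0.166], [0.974, 0.225, 0.024], [0.061, -0.157, -0.986]]
ft_force: [-0.8, 1.8, -0.7]
grip_width: 0.501
```

move_arm --pt "0 0 0 -5 0.5" --pt "0 0 0 0 0.5" --pt "0 0 0 0 0.5" --pt "0 0 0 -5 0.5" --pt "0 0 0 0 0.5" --pt "0 0 0 0 0.5" --pt "0 0 0 -5 0.5" --pt "0 0 0 0 0.5" --pt "0 0 0 0 0.5"

```text
time: 50.38
eef_pos: [0.6427, -0.1597, 0.1372]
tcp_rot: [[-0.458, 0.872, -0.174], [0.883, 0.469, 0.029], [0.107, -0.14, -0.984]]
ft_force: [0.3, -0.1, -0.7]
grip_width: 0.502
```

move_arm --pt "0 0 0 -10.5 0.5" --pt "0 0 0 -10.5 0.5" --pt "0 0 0 -10.5 0.5" --pt "0 0 0 0 0.5"

```text
time: 50.88
eef_pos: [0.6428, -0.1596, 0.1372]
tcp_rot: [[-0.85, 0.497, -0.174], [0.5, 0.866, 0.029], [0.165, -0.062, -0.984]]
ft_force: [-0.7, 0.6, -1.4]
grip_width: 0.499
```

move_arm --pt "0 0 -0.03 0 0.5" --pt "0 0 -0.03 0 0.5" --pt "0 0 -0.03 0 0.5" --pt "0 0 0 0 0.5" --pt "0 0 0 0 0.5" --pt "0 0 0 0 0.5"

```text
time: 51.62
eef_pos: [0.6571, -0.1616, 0.2242]
tcp_rot: [[-0.838, 0.515, -0.179], [0.518, 0.855, 0.031], [0.169, -0.067, -0.983]]
ft_force: [-0.3, -0.6, -0.5]
grip_width: 0.498
```

move_arm --pt "0 0 0.05 0 0.5" --pt "0 0 0.05 0 0.5" --pt "0 0 0 -10.5 0.5" --pt "0 0 0 -10.5 0.5" --pt "0 0 0 10.5 0.5" --pt "0 0 0 0 0.5" --pt "0 0 0 0 0.5"

```text
time: 52.5
eef_pos: [0.6325, -0.156, 0.113]
tcp_rot: [[-0.918, 0.345, -0.193], [0.345, 0.938, 0.037], [0.194, -0.032, -0.98]]
ft_force: [-0.6, -0.1, 1.1]
grip_width: 0.5
```

```bash
python3 -c "
from h import *
go(.5587,-.2844,.15,172.2);print(robot.get_state()['tcp_rot'][:,2])
f=snap('top','t22');crop(f,380,100,540,280,3.3,'t22c')"
```

```text
t 52.5 p [ 0.6325 -0.156   0.113 ] yaw 159.42 q [-0.41  0.61  1.27 -0.04  1.45 -1.61] F [-0.6 -0.1  1.1] g 0.5
shift now [ 0.0306 -0.1471 -0.0268] turn -12.78 | after turn [ 0.0556 -0.1373 -0.037 ]
[-0.19312428  0.03748251 -0.98045809]
```

View pics/t22c.png

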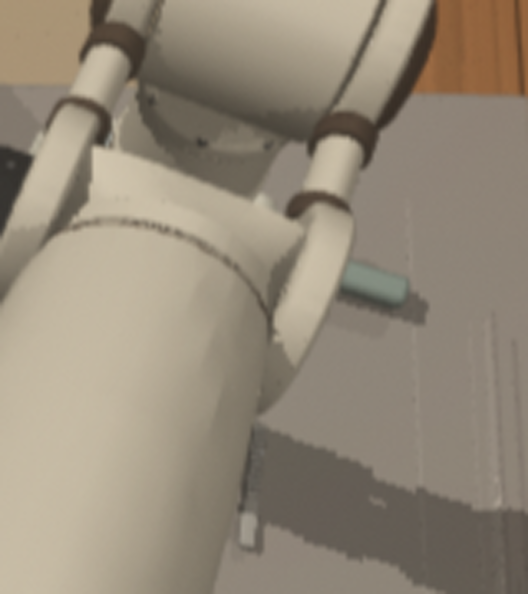

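move_arm --pt "0 0 -0.02 0 0.5" --pt "0 0 -0.02 0 0.5" --pt "0 0 0 0 0.5" --pt "0 0 0 0 0.5" --pt "0 0 0 -6.4 0.5" --pt "0 0 0 -6.4 0.5" --pt "0 0 0 0 0.5" --pt "0.014 -0.034 0 0 0.5" --pt "0.014 -0.034 0 0 0.5" --pt "0.014 -0.034 0 0 0.5" --pt "0.014 -0.034 0 0 0.5" --pt "0 0 0 0 0.5" --pt "0 0 0 0 0.5"

```text
time: 54.18
eef_pos: [0.5661, -0.2871, 0.1621]
tcp_rot: [[-0.971, 0.135, -0.195], [0.13, 0.991, 0.04], [0.199, 0.013, -0.98]]
ft_force: [-0.0, 0.3, -0.4]
grip_width: 0.498
```

```bash
python3 -c "
from h import *
go(.5587,-.2844,.08,172.2);print(robot.get_state()['tcp_rot'][:,2])"
```

```text
t 54.17 p [ 0.5661 -0.2871  0.1621] yaw 172.4 q [-0.62  0.52  1.3  -0.08  1.51 -2.04] F [-0.   0.3 -0.4] g 0.498
shift now [-0.0088  0.0006  0.082 ] turn 0.2 | after turn [0.0077 0.0017 0.0821]
[-0.19546995  0.03959174 -0.9799102 ]
```

move_arm --pt "-0.004 0 0.03 0 0.5" --pt "-0.005 0 0.03 0 0.5" --pt "-0.005 0 0.03 0 0.5" --pt "0 0 0.01 0 0.5" --pt "0 0 0 0 0.5"

```text
time: 54.8
eef_pos: [0.5636, -0.2797, 0.0593]
tcp_rot: [[-0.972, 0.131, -0.194], [0.126, 0.991, 0.039], [0.197, 0.013, -0.98]]
ft_force: [-0.1, 0.3, 0.4]
grip_width: 0.503
```

```bash
python3 -c "
from h import *
go(.5587,-.2844,.023,172.2);print(robot.get_state()['tcp_rot'][:,2])"
```

```text
t 54.8 p [ 0.5636 -0.2797  0.0593] yaw 172.6 q [-0.61  0.62  1.38 -0.08  1.33 -2.03] F [-0.1  0.3  0.4] g 0.503
shift now [-0.003  -0.0058  0.0363] turn 0.4 | after turn [ 0.0042 -0.0053  0.0363]
[-0.19370409  0.0385582  -0.98030199]
```

move_arm --pt "-0.003 -0.006 0.018 0.4 0.5" --pt "0 0 0.012 0 0.5" --pt "0 0 0 0 0.5"

```text
time: 55.18
eef_pos: [0.5613, -0.2859, 0.0295]
tcp_rot: [[-0.972, 0.139, -0.191], [0.134, 0.99, 0.036], [0.194, 0.01, -0.981]]
ft_force: [0.1, 0.1, -0.2]
grip_width: 0.502
```

```bash
python3 -c "
from h import *
go(.5587,-.2844,.0225,172.2);print(robot.get_state()['tcp_rot'][:,2])"
```

```text
t 55.17 p [ 0.5613 -0.2859  0.0295] yaw 172.14 q [-0.62  0.65  1.39 -0.09  1.28 -2.02] F [ 0.1  0.1 -0.2] g 0.502
shift now [0.0013 0.0011 0.0074] turn -0.06 | after turn [0.0027 0.0012 0.007 ]
[-0.19061459  0.0362898  -0.98099395]
```

move_arm --pt "0.001 0.001 0.007 0 0.5" --pt "0 0 0 0 0.5" --pt "0 0 0 0 0" --pt "0 0 0 0 0" --pt "0 0 0 0 0" --pt "0 0 0 0 0" --pt "0 0 0 0 0" --pt "0 0 -0.02 0 0" --pt "0 0 -0.03 0 0" --pt "0 0 -0.03 0 0" --pt "0 0 -0.03 0 0" --pt "0 0 -0.02 0 0" --pt "0 0 0 0 0" --pt "0 0 0 0 0" --pt "0 0 0 0 0"

```text
time: 57.05
eef_pos: [0.5868, -0.2903, 0.1619]
tcp_rot: [[-0.973, 0.138, -0.184], [0.135, 0.99, 0.032], [0.187, 0.006, -0.982]]
ft_force: [-0.6, 0.1, -1.2]
grip_width: 0.066
```

```bash
python3 -c "
from h import *
go(.589,.015,.15,102.4);print(robot.get_state()['tcp_rot'][:,2])
f=snap('side','s23');crop(f,320,200,520,350,4,'s23c')"
```

```text
t 57.05 p [ 0.5868 -0.2903  0.1619] yaw 172.11 q [-0.61  0.56  1.24 -0.08  1.51 -2.03] F [-0.6  0.1 -1.2] g 0.066
shift now [0.0368 0.3026 0.0211] turn 69.71 | after turn [0.2977 0.0677 0.0119]
[-0.18395943  0.03201434 -0.98241234]
```

View pics/s23c.png

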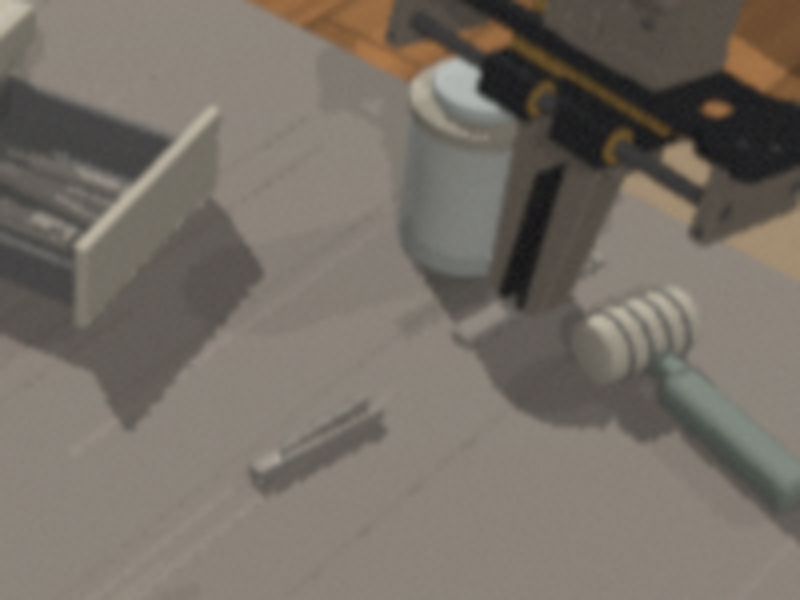

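move_arm --pt "0 0 0 10 0" --pt "0 0 0 10 0" --pt "0 0 0 10 0" --pt "0 0 0 10 0" --pt "0 0 0 10 0" --pt "0 0 0 10 0" --pt "0 0 0 9.7 0" --pt "0 0 0 0 0" --pt "0 0 0 0 0"

```text
time: 58.22
eef_pos: [0.5819, -0.2875, 0.1524]
tcp_rot: [[-0.172, 0.965, -0.198], [0.982, 0.184, 0.042], [0.077, -0.187, -0.979]]
ft_force: [-0.2, -0.0, 0.1]
grip_width: 0.066
```

```bash
python3 -c "
from h import *
go(.589,.015,.15,102.4);print(robot.get_state()['tcp_rot'][:,2])"
```

```text
t 58.23 p [ 0.5819 -0.2875  0.1524] yaw 99.93 q [-0.61  0.57  1.25 -0.08  1.51 -0.78] F [-0.2 -0.   0.1] g 0.066
shift now [0.2957 0.0629 0.0135] turn -2.47 | after turn [0.2939 0.0719 0.0024]
[-0.19771098  0.04171482 -0.97937237]
```

move_arm --pt "0 0 0 -2.4 0" --pt "0.036 0.009 0.001 0 0" --pt "0.036 0.009 0.001 0 0" --pt "0.036 0.009 0.001 0 0" --pt "0.036 0.009 0.001 0 0" --pt "0.036 0.009 0.001 0 0" --pt "0.036 0.009 0.001 0 0" --pt "0.036 0.009 0.001 0 0" --pt "0.036 0.009 0.001 0 0" --pt "0 0 0 0 0" --pt "0 0 0 0 0"

```text
time: 59.6
eef_pos: [0.5836, 0.0175, 0.1548]
tcp_rot: [[-0.236, 0.951, -0.199], [0.968, 0.249, 0.042], [0.09, -0.183, -0.979]]
ft_force: [-0.3, 0.1, -0.5]
grip_width: 0.068
```

```bash
python3 -c "
from h import *
go(.589,.015,.09,102.4);print(robot.get_state()['tcp_rot'][:,2])
f=snap('side','s24');crop(f,220,130,420,280,4,'s24c')"
```

```text
t 59.6 p [0.5836 0.0175 0.1548] yaw 103.71 q [-0.18  0.4   1.47  0.01  1.47 -0.43] F [-0.3  0.1 -0.5] g 0.068
shift now [-0.0095  0.0164  0.0623] turn 1.31 | after turn [-0.0036  0.0048  0.0648]
[-0.19913616  0.04200352 -0.97907124]
```

View pics/s24c.png

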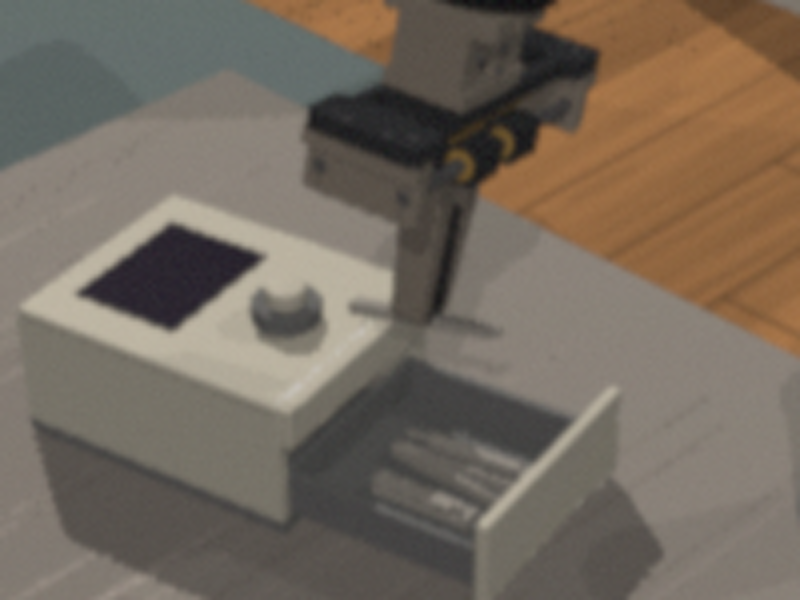

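move_arm --pt "-0.005 0.007 0.015 1.3 0" --pt "-0.003 0.006 0.025 0 0" --pt "-0.002 0.004 0.025 0 0" --pt "-0.002 0.003 0.02 0 0" --pt "0 0 0 0 0"

```text
time: 60.28
eef_pos: [0.5886, 0.009, 0.06]
tcp_rot: [[-0.205, 0.958, -0.201], [0.975, 0.218, 0.043], [0.085, -0.187, -0.979]]
ft_force: [0.2, -0.2, -0.3]
grip_width: 0.065
```

```bash
python3 -c "
from h import *
go(.5932,.0161,.048,102.4);print(robot.get_state()['tcp_rot'][:,2])"
```

```text
t 60.27 p [0.5886 0.009  0.06  ] yaw 101.9 q [-0.19  0.53  1.5   0.    1.32 -0.41] F [ 0.2 -0.2 -0.3] g 0.065
shift now [0.0049 0.0082 0.0112] turn -0.5 | after turn [0.0059 0.006  0.012 ]
[-0.20076767  0.04313465 -0.97868879]
```

move_arm --pt "0.005 0.008 0.006 -0.5 0" --pt "0 0 0.005 0 0" --pt "0 0 0 0 0" --pt "0 0 0 0 0"

```text
time: 60.78
eef_pos: [0.5954, 0.0162, 0.0497]
tcp_rot: [[-0.215, 0.957, -0.197], [0.973, 0.227, 0.042], [0.085, -0.182, -0.98]]
ft_force: [-0.6, -0.9, -0.8]
grip_width: 0.066
```

```bash
python3 -c "
from h import *
go(.5932,.0161,.048,102.4)
f=snap('side','s25');crop(f,260,180,380,270,6.5,'s25c')"
```

```text
t 60.77 p [0.5954 0.0162 0.0497] yaw 102.44 q [-0.18  0.56  1.49  0.01  1.3  -0.41] F [-0.6 -0.9 -0.8] g 0.066
shift now [ 0.0002 -0.0018  0.002 ] turn 0.04 | after turn [ 0.0003 -0.0021  0.0017]
```

View pics/s25c.png

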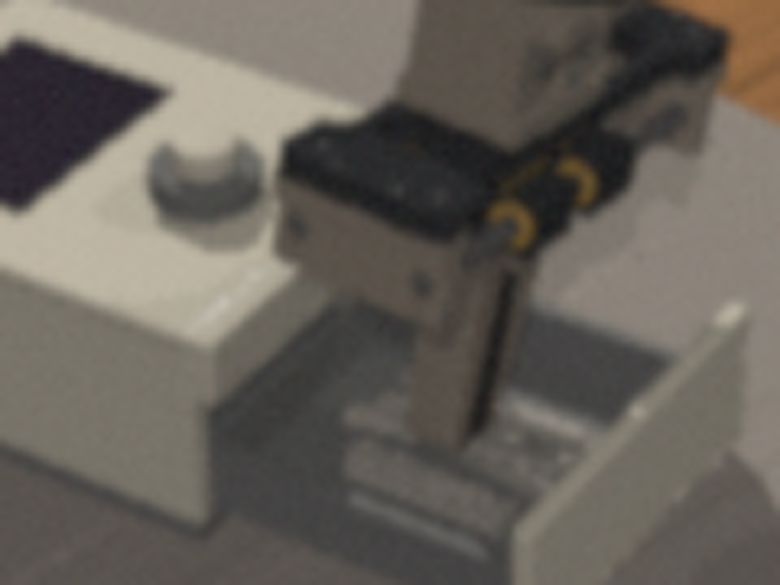

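Release, lift, settle.

move_arm --pt "0 -0.002 0.001 0 0" --pt "0 0 0 0 0.2" --pt "0 0 0 0 0.2" --pt "0 0 0 0 0.2" --pt "0 0 -0.015 0 0.2" --pt "0 0 -0.03 0 0.2" --pt "0 0 -0.03 0 0.2" --pt "0 0 -0.03 0 0.5" --pt "0 0 0 0 0.5" --pt "0 0 0 0 0.5" --pt "0 0 0 0 0.5"

```text
time: 62.2
eef_pos: [0.6148, 0.011, 0.1581]
tcp_rot: [[-0.215, 0.957, -0.195], [0.973, 0.227, 0.042], [0.084, -0.181, -0.98]]
ft_force: [-0.0, 0.0, 0.4]
grip_width: 0.498
```

```bash
python3 -c "
from h import *
go(.5674,-.2027,.15,170.1);print(robot.get_state()['tcp_rot'][:,2])
f=snap('side','s26');crop(f,260,180,380,270,6.5,'s26c')"
```

```text
t 62.2 p [0.6148 0.011  0.1581] yaw 102.44 q [-0.18  0.47  1.37  0.01  1.5  -0.41] F [-0.   0.   0.4] g 0.498
shift now [-0.1985 -0.0923  0.0081] turn -67.66 | after turn [ 0.0099 -0.2187  0.0081]
[-0.19481689  0.04209111 -0.97993608]
```

View pics/s26c.png

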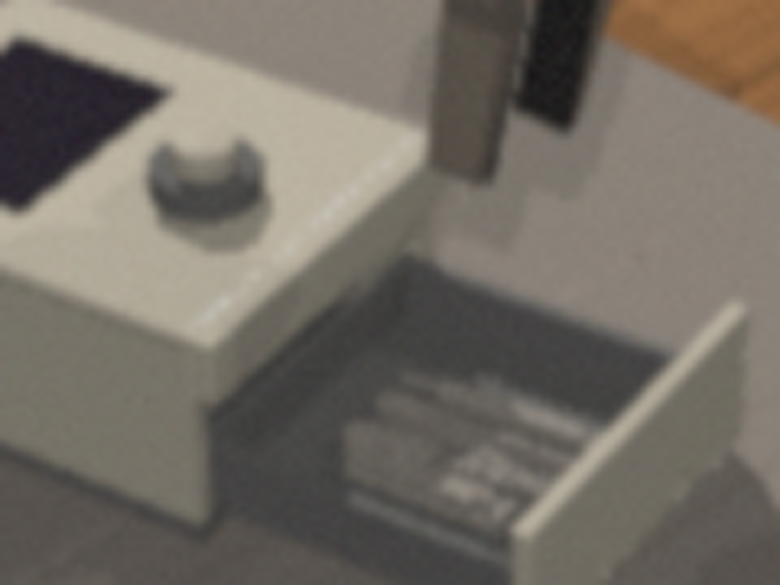

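move_arm --pt "0 0 0 -9.7 0.5" --pt "0 0 0 -9.7 0.5" --pt "0 0 0 -9.7 0.5" --pt "0 0 0 -9.7 0.5" --pt "0 0 0 -9.7 0.5" --pt "0 0 0 -9.7 0.5" --pt "0 0 0 -9.7 0.5" --pt "0 0 0 0 0.5" --pt "0 0 0 0 0.5" --pt "0 -0.036 0 0 0.5" --pt "0 -0.036 0 0 0.5" --pt "0 -0.036 0 0 0.5" --pt "0 -0.036 0 0 0.5" --pt "0 -0.036 0 0 0.5" --pt "0 -0.036 0 0 0.5" --pt "0 0 0 0 0.5" --pt "0 0 0 0 0.5"

```text
time: 64.38
eef_pos: [0.5772, -0.2062, 0.1412]
tcp_rot: [[-0.966, 0.144, -0.216], [0.137, 0.989, 0.047], [0.221, 0.016, -0.975]]
ft_force: [-0.1, 0.3, -0.1]
grip_width: 0.499
```

```bash
python3 -c "
from h import *
go(.5674,-.2027,.06,170.1);print(robot.get_state()['tcp_rot'][:,2])
f=snap('side','s27');crop(f,320,220,480,340,5,'s27c')"
```

```text
t 64.38 p [ 0.5772 -0.2062  0.1412] yaw 171.94 q [-0.51  0.51  1.36 -0.06  1.49 -1.92] F [-0.1  0.3 -0.1] g 0.499
shift now [-0.008   0.0007  0.0815] turn 1.84 | after turn [0.0103 0.0018 0.0812]
[-0.21646205  0.0473199  -0.97514358]
```

View pics/s27c.png

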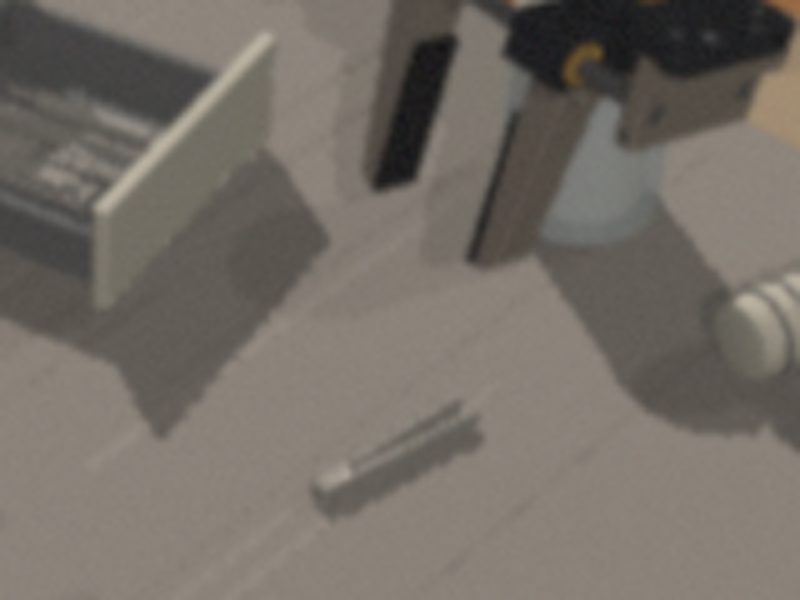

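```bash
python3 -c "
from h import *
print(onz('top',406,148,.105),onz('top',404,181,0.0),onz('top',455,180,.03))"
```

```text
[ 0.75008325 -0.15260877  0.105     ] [ 0.71145185 -0.16710958  0.        ] [ 0.70721942 -0.27637207  0.03      ]
```

move_arm --pt "-0.004 0 0.025 1.8 0.5" --pt "-0.006 0 0.03 0 0.5" --pt "-0.006 0 0.025 0 0.5" --pt "0 0 0 0 0.5" --pt "0 0 0 0 0.5"

```text
time: 65.05
eef_pos: [0.5777, -0.1996, 0.0597]
tcp_rot: [[-0.962, 0.17, -0.214], [0.164, 0.985, 0.045], [0.219, 0.008, -0.976]]
ft_force: [0.0, -0.1, 0.5]
grip_width: 0.503
```

```bash
python3 -c "
from h import *
go(.5674,-.2027,.0225,170.1);print(robot.get_state()['tcp_rot'][:,2])"
```

```text
t 65.05 p [ 0.5777 -0.1996  0.0597] yaw 170.32 q [-0.5   0.59  1.41 -0.06  1.35 -1.88] F [ 0.  -0.1  0.5] g 0.503
shift now [ 0.0013 -0.0051  0.0384] turn 0.22 | after turn [ 0.0096 -0.0048  0.0372]
[-0.21408386  0.04501396 -0.97577756]
```

move_arm --pt "0.001 -0.005 0.018 0.2 0.5" --pt "0 0 0.013 0 0.5" --pt "0 0 0 0 0.5" --pt "0 0 0 0 0.5"

```text
time: 65.55
eef_pos: [0.5698, -0.2036, 0.0297]
tcp_rot: [[-0.962, 0.174, -0.211], [0.168, 0.985, 0.043], [0.216, 0.006, -0.976]]
ft_force: [-0.1, 0.1, 0.5]
grip_width: 0.499
```

```bash
python3 -c "
from h import *
go(.5674,-.2027,.023,170.1);print(robot.get_state()['tcp_rot'][:,2])
f=snap('side','s28');crop(f,320,220,480,340,5,'s28c')"
```

```text
t 65.55 p [ 0.5698 -0.2036  0.0297] yaw 170.08 q [-0.51  0.62  1.44 -0.07  1.29 -1.88] F [-0.1  0.1  0.5] g 0.499
shift now [0.001  0.0004 0.0071] turn -0.02 | after turn [0.0025 0.0005 0.0067]
[-0.21140961  0.04345029 -0.97643128]
```

View pics/s28c.png

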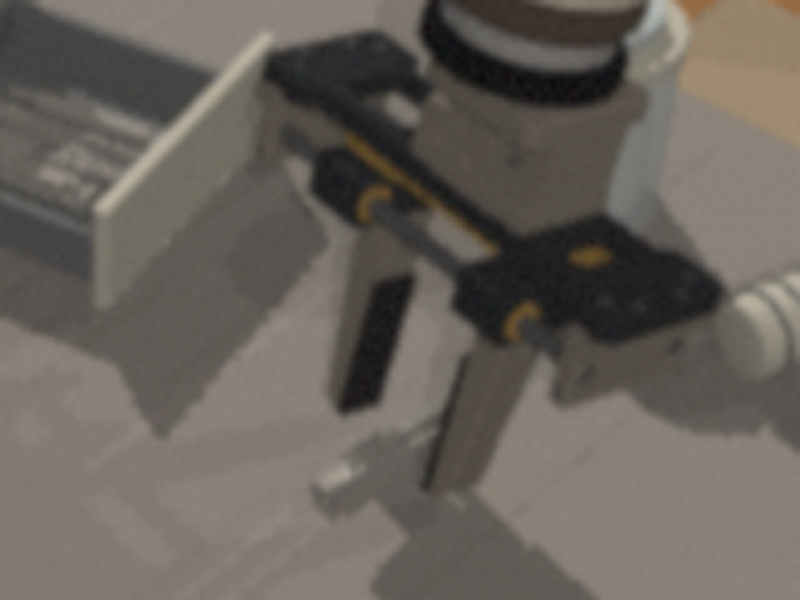

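move_arm --pt "0.001 0 0.007 0 0.5" --pt "0 0 0 0 0.5" --pt "0 0 0 0 0" --pt "0 0 0 0 0" --pt "0 0 0 0 0" --pt "0 0 0 0 0" --pt "0 0 0 0 0" --pt "0 0 -0.02 0 0" --pt "0 0 -0.03 0 0" --pt "0 0 -0.03 0 0" --pt "0 0 -0.03 0 0" --pt "0 0 -0.02 0 0" --pt "0 0 0 0 0" --pt "0 0 0 0 0" --pt "0 0 0 0 0"

```text
time: 67.47
eef_pos: [0.5977, -0.2096, 0.1613]
tcp_rot: [[-0.963, 0.173, -0.205], [0.169, 0.985, 0.04], [0.209, 0.004, -0.978]]
ft_force: [-0.9, -0.6, -0.1]
grip_width: 0.101
```

```bash
python3 -c "
from h import *
go(.605,.0187,.15,102.4);print(robot.get_state()['tcp_rot'][:,2])
f=snap('side','s29');crop(f,320,180,480,300,5,'s29c')"
```

```text
t 67.47 p [ 0.5977 -0.2096  0.1613] yaw 170.07 q [-0.5   0.53  1.29 -0.06  1.52 -1.89] F [-0.9 -0.6 -0.1] g 0.101
shift now [0.0291 0.226  0.0188] turn 67.67 | after turn [0.2214 0.0561 0.0113]
[-0.20533157  0.04027715 -0.97786333]
```

View pics/s29c.png

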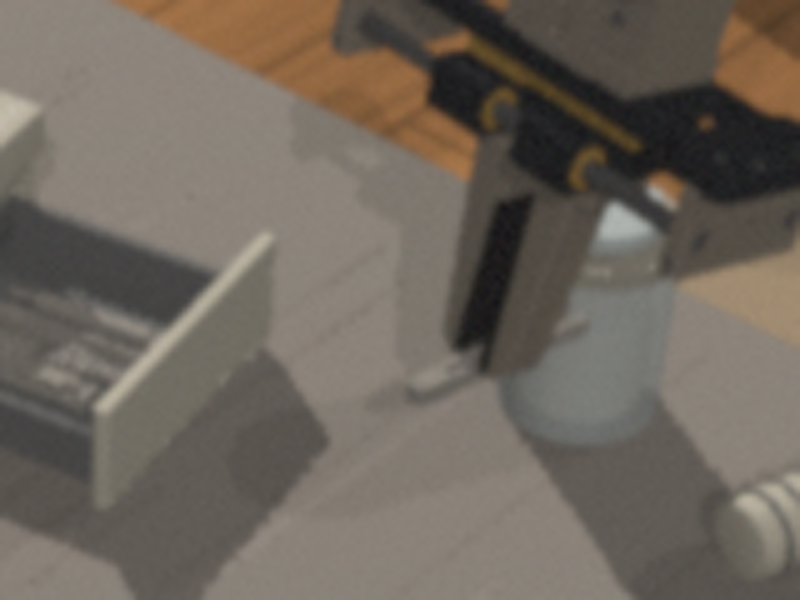

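move_arm --pt "0 0 0 9.7 0" --pt "0 0 0 9.7 0" --pt "0 0 0 9.7 0" --pt "0 0 0 9.7 0" --pt "0 0 0 9.7 0" --pt "0 0 0 9.7 0" --pt "0 0 0 9.7 0" --pt "0 0 0 0 0" --pt "0 0 0 0 0" --pt "0.034 0.009 0 0 0" --pt "0.034 0.009 0 0 0" --pt "0.034 0.009 0 0 0" --pt "0.034 0.009 0 0 0" --pt "0.034 0.009 0 0 0" --pt "0.03 0.009 0 0 0" --pt "0 0 0 0 0" --pt "0 0 0 0 0"

```text
time: 69.65
eef_pos: [0.6094, 0.0041, 0.1572]
tcp_rot: [[-0.182, 0.958, -0.222], [0.979, 0.198, 0.048], [0.09, -0.209, -0.974]]
ft_force: [-0.5, -0.0, -0.7]
grip_width: 0.099
```

```bash
python3 -c "
from h import *
go(.611,.0195,.09,102.4);print(robot.get_state()['tcp_rot'][:,2])
f=snap('side','s30');crop(f,220,130,420,280,4,'s30c')"
```

```text
t 69.65 p [0.6094 0.0041 0.1572] yaw 100.55 q [-0.19  0.48  1.36  0.    1.52 -0.39] F [-0.5 -0.  -0.7] g 0.099
shift now [0.0087 0.0186 0.0658] turn -1.85 | after turn [0.0147 0.0049 0.0672]
[-0.22201431  0.04844955 -0.97383894]
```

View pics/s30c.png

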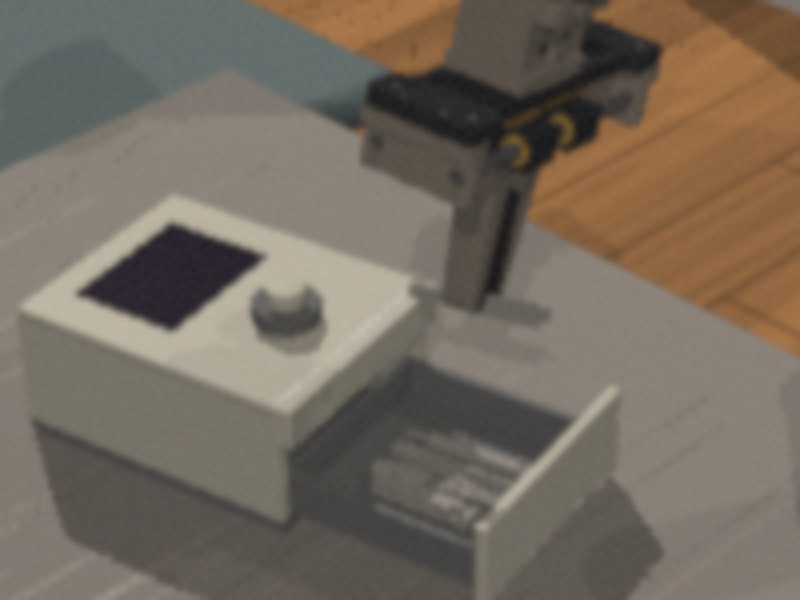

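move_arm --pt "0.004 0.008 0.025 -1.8 0" --pt "0.002 0.008 0.025 0 0" --pt "0.002 0.006 0.025 0 0" --pt "0.001 0.004 0.015 0 0" --pt "0 0 0 0 0" --pt "0 0 0 0 0"

```text
time: 70.45
eef_pos: [0.6142, 0.0165, 0.0641]
tcp_rot: [[-0.208, 0.953, -0.218], [0.973, 0.224, 0.048], [0.095, -0.202, -0.975]]
ft_force: [0.2, -0.7, -0.6]
grip_width: 0.103
```

```bash
python3 -c "
from h import *
go(.6125,.023,.05,102.4);print(robot.get_state()['tcp_rot'][:,2])
f=snap('side','s31');crop(f,260,180,380,270,6.5,'s31c')"
```

```text
t 70.45 p [0.6142 0.0165 0.0641] yaw 102.07 q [-0.17  0.6   1.4   0.01  1.37 -0.4 ] F [ 0.2 -0.7 -0.6] g 0.103
shift now [0.0053 0.0027 0.0145] turn -0.33 | after turn [ 0.0067 -0.0002  0.0141]
[-0.21824125  0.0484426  -0.97469178]
```

View pics/s31c.png

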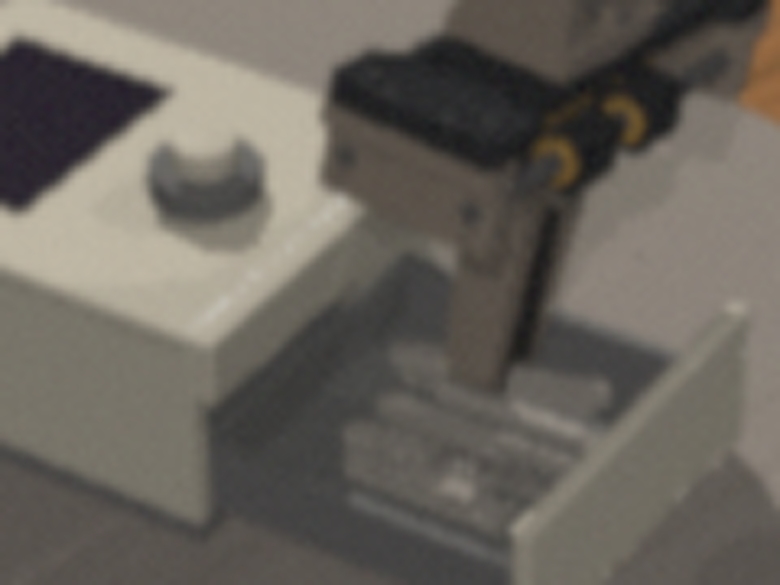

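move_arm --pt "0.003 0.001 0.006 -0.3 0" --pt "0.002 0.001 0.006 0 0" --pt "0 0 0 0 0" --pt "0 0 0 0 0"

```text
time: 71.0
eef_pos: [0.6134, 0.0227, 0.0536]
tcp_rot: [[-0.214, 0.953, -0.215], [0.972, 0.229, 0.048], [0.095, -0.199, -0.975]]
ft_force: [0.5, -0.1, 0.2]
grip_width: 0.104
```

```bash
python3 -c "
from h import *
go(.6125,.023,.05,102.4)
f=snap('side','s32');crop(f,260,180,380,270,6.5,'s32c')"
```

```text
t 71.0 p [0.6134 0.0227 0.0536] yaw 102.42 q [-0.17  0.61  1.41  0.01  1.35 -0.4 ] F [ 0.5 -0.1  0.2] g 0.104
shift now [ 0.0001 -0.0001  0.0037] turn 0.02 | after turn [ 0.0005 -0.0008  0.0036]
```

View pics/s32c.png

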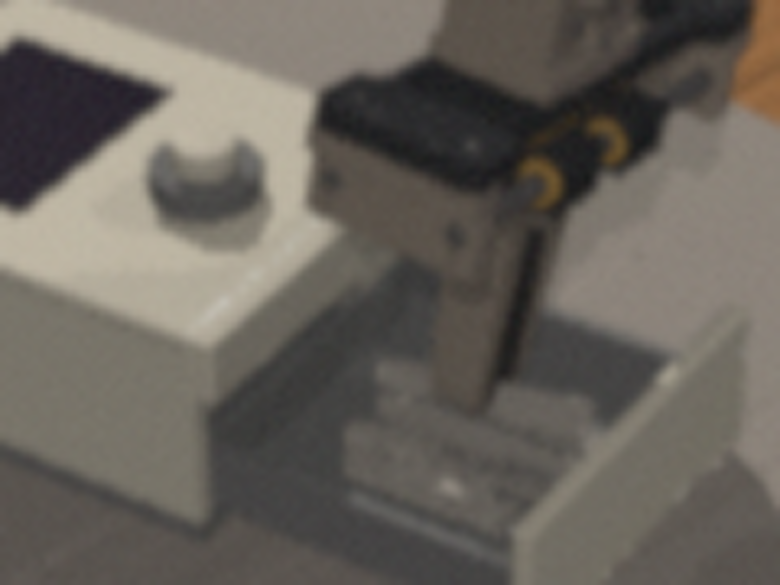

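Lower 3 mm more, release, lift.

move_arm --pt "0 0 0.003 0 0" --pt "0 0 0 0 0" --pt "0 0 0 0 0.22" --pt "0 0 0 0 0.22" --pt "0 0 0 0 0.22" --pt "0 0 -0.015 0 0.22" --pt "0 0 -0.03 0 0.22" --pt "0 0 -0.03 0 0.22" --pt "0 0 -0.03 0 0.22" --pt "0 0 0 0 0.22" --pt "0 0 0 0 0.22" --pt "0 0 0 0 0.22"

```text
time: 72.55
eef_pos: [0.6364, 0.0175, 0.1588]
tcp_rot: [[-0.214, 0.953, -0.214], [0.972, 0.229, 0.048], [0.094, -0.198, -0.976]]
ft_force: [-0.3, -0.2, -0.6]
grip_width: 0.221
```

```bash
python3 st.py; python3 -c "
from h import *
f=snap('side','s33');crop(f,260,180,380,270,6.5,'s33c')
f=snap('top','t33')"
```

```text
a -0.2469 b 0.0365 z 0.1588 yaw 102.42 F [-0.3 -0.2 -0.6] Fu -0.1 t 72.55 g 0.221 q [-0.17  0.54  1.28  0.01  1.54 -0.4 ]
```

View pics/s33c.png

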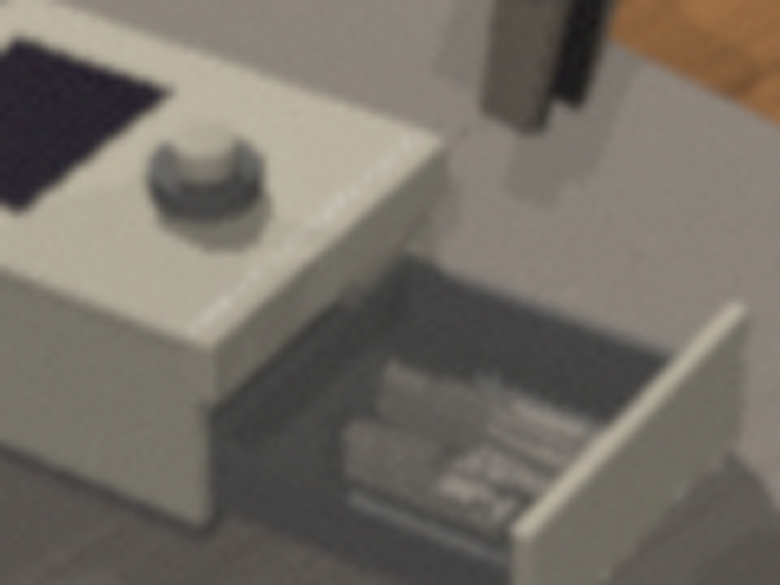

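View pics/t33.png

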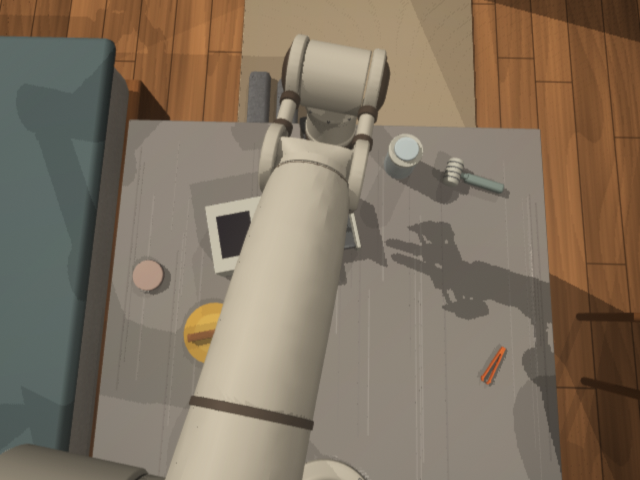

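```bash
cat >> st.py <<'E'
def gab(a,b,z,yaw=102.4):
    go(*(h+u*a+v*b),z,yaw)
E
python3 -c "
from st import *
gab(-.345,.004,.12);gab(-.345,.004,.045)"
```

```text
a -0.2469 b 0.0362 z 0.1584 yaw 102.41 F [-0.6 -0.8  0.4] Fu -0.69 t 72.65 g 0.221 q [-0.17  0.54  1.28  0.01  1.54 -0.4 ]
t 72.65 p [0.6362 0.0175 0.1584] yaw 102.41 q [-0.17  0.54  1.28  0.01  1.54 -0.4 ] F [-0.6 -0.8  0.4] g 0.221
shift now [-0.1013 -0.0259  0.0348] turn 0.01 | after turn [-0.0982 -0.0322  0.0384]
t 72.65 p [0.6362 0.0175 0.1584] yaw 102.41 q [-0.17  0.54  1.28  0.01  1.54 -0.4 ] F [-0.6 -0.8  0.4] g 0.221
shift now [-0.1085 -0.011   0.1079] turn 0.01 | after turn [-0.0982 -0.0322  0.1134]
```

move_arm --pt "-0.025 -0.007 0 0 0" --pt "-0.025 -0.007 0.005 0 0" --pt "-0.025 -0.007 0.01 0 0" --pt "-0.026 -0.005 0.02 0 0" --pt "0 0 0 0 0" --pt "0 0 0 0 0"

```text
time: 73.4
eef_pos: [0.6228, -0.0941, 0.1165]
tcp_rot: [[-0.211, 0.953, -0.219], [0.973, 0.227, 0.048], [0.095, -0.203, -0.975]]
ft_force: [1.3, 0.6, -0.3]
grip_width: 0.004
```

```bash
python3 -c "
from st import *
gab(-.345,.004,.045)"
```

```text
a -0.353 b -0.0008 z 0.1165 yaw 102.25 F [ 1.3  0.6 -0.3] Fu 0.34 t 73.4 g 0.004 q [-0.33  0.58  1.32 -0.03  1.47 -0.55]
t 73.4 p [ 0.6228 -0.0941  0.1165] yaw 102.25 q [-0.33  0.58  1.32 -0.03  1.47 -0.55] F [ 1.3  0.6 -0.3] g 0.004
shift now [0.0011 0.0194 0.0695] turn -0.15 | after turn [0.0079 0.0048 0.0715]
```

move_arm --pt "0 0.006 0.025 0 0" --pt "0 0.007 0.025 0 0" --pt "0 0.006 0.018 0 0" --pt "0 0 0 0 0" --pt "0 0 0 0 0"

```text
time: 74.03
eef_pos: [0.6296, -0.0846, 0.0493]
tcp_rot: [[-0.215, 0.953, -0.212], [0.972, 0.23, 0.045], [0.092, -0.196, -0.976]]
ft_force: [-0.4, 0.4, 0.8]
grip_width: 0.007
```

```bash
python3 -c "
from st import *
gab(-.25,.004,.045)
f=snap('side','s34');crop(f,230,160,390,280,5,'s34c')"
```

```text
a -0.3452 b 0.0079 z 0.0493 yaw 102.49 F [-0.4  0.4  0.8] Fu 0.5 t 74.03 g 0.007 q [-0.31  0.66  1.33 -0.02  1.36 -0.53]
t 74.03 p [ 0.6296 -0.0846  0.0493] yaw 102.49 q [-0.31  0.66  1.33 -0.02  1.36 -0.53] F [-0.4  0.4  0.8] g 0.007
shift now [ 0.0944 -0.0011  0.0135] turn 0.09 | after turn [ 0.0952 -0.0039  0.0043]
```

View pics/s34c.png

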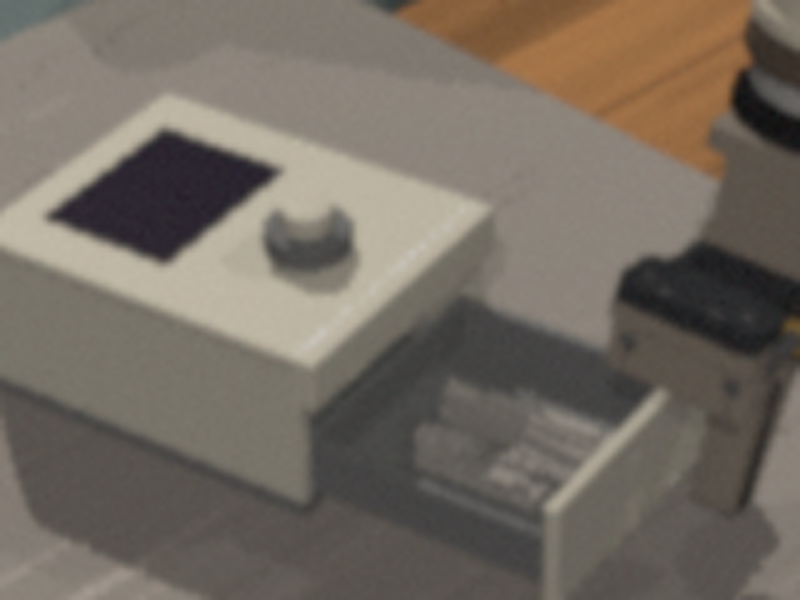

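move_arm --pt "0.02 -0.001 0.003 0 0" --pt "0.02 -0.001 0.003 0 0" --pt "0.02 0 0.002 0 0" --pt "0.02 0 0.002 0 0" --pt "0.02 0 0.002 0 0" --pt "0.015 0 0.001 0 0" --pt "0 0 0 0 0"

```text
time: 74.95
eef_pos: [0.6007, 0.0343, 0.0498]
tcp_rot: [[-0.218, 0.954, -0.204], [0.972, 0.231, 0.04], [0.085, -0.189, -0.978]]
ft_force: [2.2, -3.3, -1.5]
grip_width: 0.004
```

```bash
python3 -c "
from st import *
gab(-.197,.004,.045)
f=snap('side','s35');crop(f,230,160,390,280,5,'s35c')"
```

```text
a -0.2228 b 0.0052 z 0.0498 yaw 102.64 F [ 2.2 -3.3 -1.5] Fu -3.66 t 74.95 g 0.004 q [-0.15  0.57  1.46  0.01  1.31 -0.38]
t 74.95 p [0.6007 0.0343 0.0498] yaw 102.64 q [-0.15  0.57  1.46  0.01  1.31 -0.38] F [ 2.2 -3.3 -1.5] g 0.004
shift now [0.0253 0.0003 0.0071] turn 0.24 | after turn [ 0.0258 -0.0012  0.0048]
```

View pics/s35c.png

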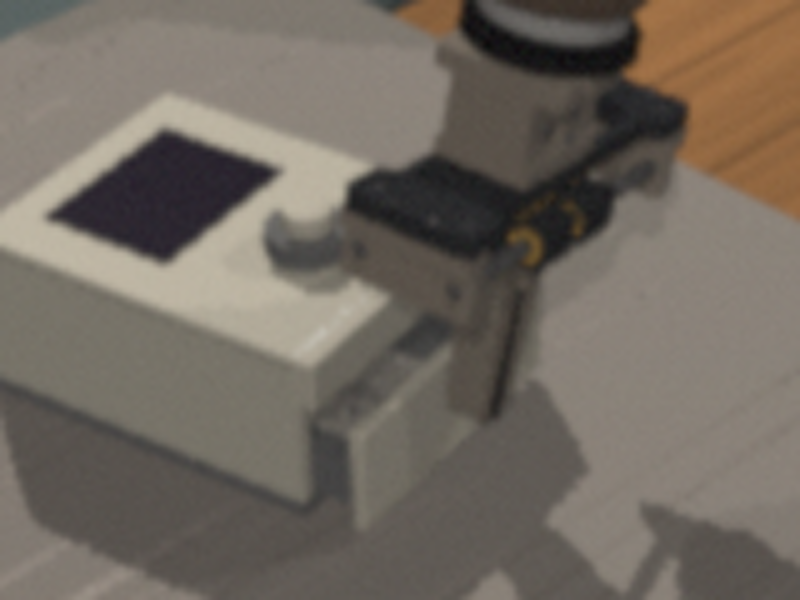

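move_arm --pt "0.01 0 0.001 0 0" --pt "0.008 0 0.001 0 0" --pt "0.004 0 0 0 0" --pt "0 0 0 0 0"

```text
time: 75.5
eef_pos: [0.5973, 0.0496, 0.0499]
tcp_rot: [[-0.216, 0.956, -0.201], [0.973, 0.227, 0.032], [0.076, -0.188, -0.979]]
ft_force: [2.5, -1.7, -0.7]
grip_width: 0.006
```

```bash
python3 -c "
from st import *
gab(-.196,.004,.049)"
```

```text
a -0.2071 b 0.0051 z 0.0499 yaw 102.5 F [ 2.5 -1.7 -0.7] Fu -2.24 t 75.5 g 0.006 q [-0.12  0.57  1.47  0.01  1.31 -0.35]
t 75.5 p [0.5973 0.0496 0.0499] yaw 102.5 q [-0.12  0.57  1.47  0.01  1.31 -0.35] F [ 2.5 -1.7 -0.7] g 0.006
shift now [ 0.011  -0.0008  0.0019] turn 0.1 | after turn [ 0.0111 -0.0011  0.0009]
```

move_arm --pt "0.008 0 0.001 0 0" --pt "0.006 0 0 0 0" --pt "0 0 0 0 0"

```text
time: 75.88
eef_pos: [0.5948, 0.0603, 0.0501]
tcp_rot: [[-0.214, 0.956, -0.2], [0.974, 0.224, 0.028], [0.072, -0.188, -0.979]]
ft_force: [2.6, -2.7, -0.5]
grip_width: 0.004
```

```bash
python3 -c "
from st import *
gab(-.196,.004,.049)"
```

```text
a -0.1962 b 0.005 z 0.0501 yaw 102.41 F [ 2.6 -2.7 -0.5] Fu -3.17 t 75.88 g 0.004 q [-0.1   0.56  1.48  0.01  1.3  -0.33]
t 75.88 p [0.5948 0.0603 0.0501] yaw 102.41 q [-0.1   0.56  1.48  0.01  1.3  -0.33] F [ 2.6 -2.7 -0.5] g 0.004
shift now [ 0.0001 -0.0008  0.0013] turn 0.01 | after turn [ 0.0002 -0.001   0.0011]
```

move_arm --pt "0.006 0 0.001 0 0" --pt "0.003 0 0 0 0" --pt "0 0 0 0 0"

```text
time: 76.25
eef_pos: [0.5949, 0.0597, 0.0503]
tcp_rot: [[-0.215, 0.957, -0.195], [0.975, 0.221, 0.012], [0.055, -0.188, -0.981]]
ft_force: [2.9, -3.9, -0.7]
grip_width: 0.007
```

```bash
python3 -c "
from st import *
f=snap('side','s36');crop(f,230,160,390,280,5,'s36c')"
```

```text
a -0.1968 b 0.005 z 0.0503 yaw 102.42 F [ 2.9 -3.9 -0.7] Fu -4.47 t 76.25 g 0.007 q [-0.1   0.56  1.48 -0.01  1.3  -0.32]
```

View pics/s36c.png

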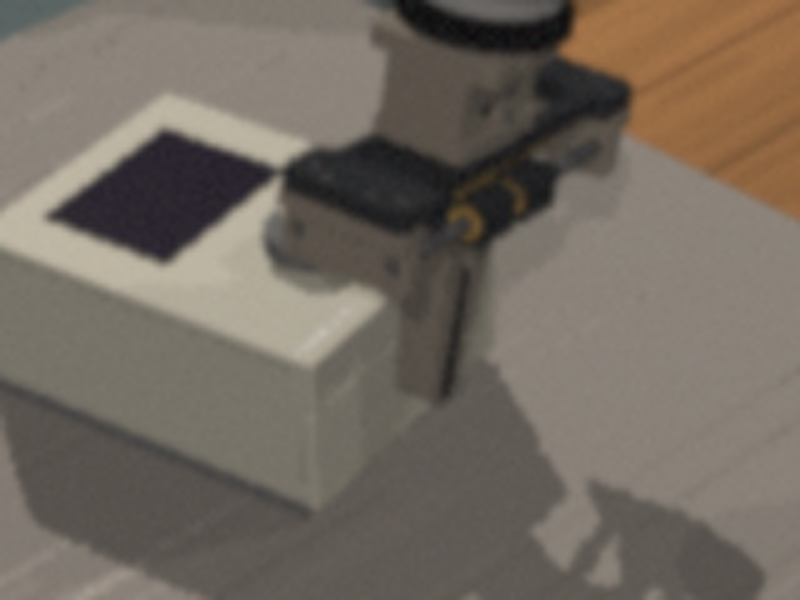

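move_arm --pt "0.015 0 0.001 0 0"

```text
time: 76.42
eef_pos: [0.5949, 0.0606, 0.0506]
tcp_rot: [[-0.219, 0.957, -0.188], [0.975, 0.22, -0.015], [0.028, -0.187, -0.982]]
ft_force: [12.9, -76.8, -10.0]
grip_width: 0.005
```

```bash
python3 st.py
```

```text
a -0.1959 b 0.0051 z 0.0506 yaw 102.63 F [ 12.9 -76.8 -10. ] Fu -77.83 t 76.42 g 0.005 q [-0.08  0.55  1.49 -0.03  1.29 -0.3 ]
```

move_arm --pt "-0.004 0 0 0 0" --pt "-0.015 0 0 0 0" --pt "-0.02 0 0 0 0" --pt "-0.02 0 0 0 0" --pt "0 0 0 0 0" --pt "0 0 0 0 0"

```text
time: 77.18
eef_pos: [0.6065, 0.0005, 0.0481]
tcp_rot: [[-0.216, 0.957, -0.194], [0.976, 0.218, -0.01], [0.033, -0.191, -0.981]]
ft_force: [-0.6, 0.4, 0.3]
grip_width: 0.002
```

```bash
python3 -c "
from st import *
f=snap('side','s37');crop(f,230,160,390,280,5,'s37c')"
```

```text
a -0.2571 b 0.0036 z 0.0481 yaw 102.48 F [-0.6  0.4  0.3] Fu 0.48 t 77.17 g 0.002 q [-0.18  0.58  1.45 -0.05  1.3  -0.38]
```

View pics/s37c.png

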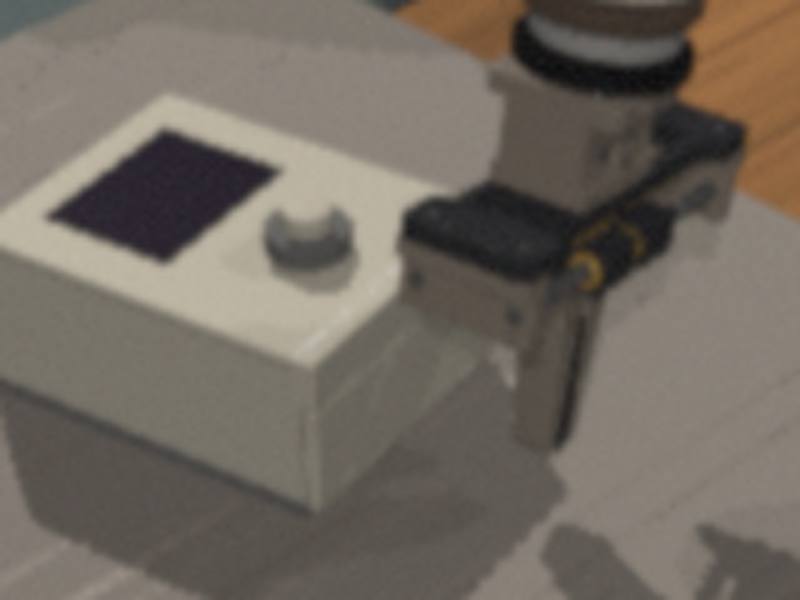

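move_arm --pt "0 0 -0.03 0 0" --pt "0 0 -0.03 0 0" --pt "0 0 -0.03 0 0" --pt "0 0 -0.02 0 0" --pt "0 0 0 0 0" --pt "0 0 0 0 0"

```text
time: 77.97
eef_pos: [0.6263, 0.006, 0.1571]
tcp_rot: [[-0.221, 0.955, -0.198], [0.975, 0.223, -0.009], [0.036, -0.195, -0.98]]
ft_force: [-0.1, 0.4, -0.5]
grip_width: 0.006
```

```bash
python3 -c "
from st import *
gab(-.1345,-.010,.15);print(R)
f=snap('top','t38');crop(f,190,170,350,290,5,'t38c')"
```

```text
a -0.256 b 0.0242 z 0.1571 yaw 102.75 F [-0.1  0.4 -0.5] Fu 0.38 t 77.97 g 0.006 q [-0.16  0.51  1.33 -0.04  1.5  -0.38]
t 77.97 p [0.6263 0.006  0.1571] yaw 102.75 q [-0.16  0.51  1.33 -0.04  1.5  -0.38] F [-0.1  0.4 -0.5] g 0.006
shift now [ 0.1214 -0.0305  0.0178] turn 0.35 | after turn [ 0.1215 -0.0341  0.0071]
[[-0.22060981  0.95501069 -0.19820668]
 [ 0.97469294  0.2233849  -0.00853582]
 [ 0.03612458 -0.19507374 -0.98012308]]
```

View pics/t38c.png

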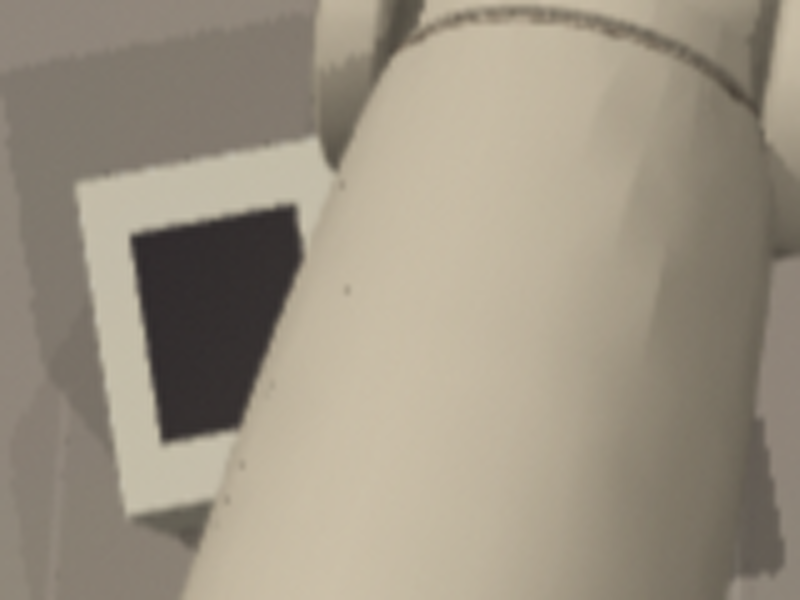

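move_arm --pt "0.03 -0.008 0 0.3 0" --pt "0.03 -0.008 0 0 0" --pt "0.03 -0.008 0.003 0 0" --pt "0.03 -0.007 0.003 0 0" --pt "0 0 0 0 0" --pt "0 0 0 0 0"

```text
time: 78.78
eef_pos: [0.5636, 0.1186, 0.1546]
tcp_rot: [[-0.214, 0.954, -0.21], [0.976, 0.217, -0.008], [0.038, -0.206, -0.978]]
ft_force: [-0.5, -0.3, 0.4]
grip_width: 0.006
```

```bash
python3 -c "
from st import *
gab(-.1345,-.010,.135);print(R[:,2])
f=snap('side','s39');crop(f,220,130,380,250,5,'s39c')"
```

```text
a -0.1325 b -0.0129 z 0.1546 yaw 102.36 F [-0.5 -0.3  0.4] Fu -0.22 t 78.78 g 0.006 q [ 0.    0.39  1.49 -0.01  1.47 -0.22]
t 78.78 p [0.5636 0.1186 0.1546] yaw 102.36 q [ 0.    0.39  1.49 -0.01  1.47 -0.22] F [-0.5 -0.3  0.4] g 0.006
shift now [-0.0028  0.0069  0.0184] turn -0.04 | after turn [-0.002   0.0029  0.0196]
[-0.20972438 -0.00812131 -0.97772682]
```

View pics/s39c.png

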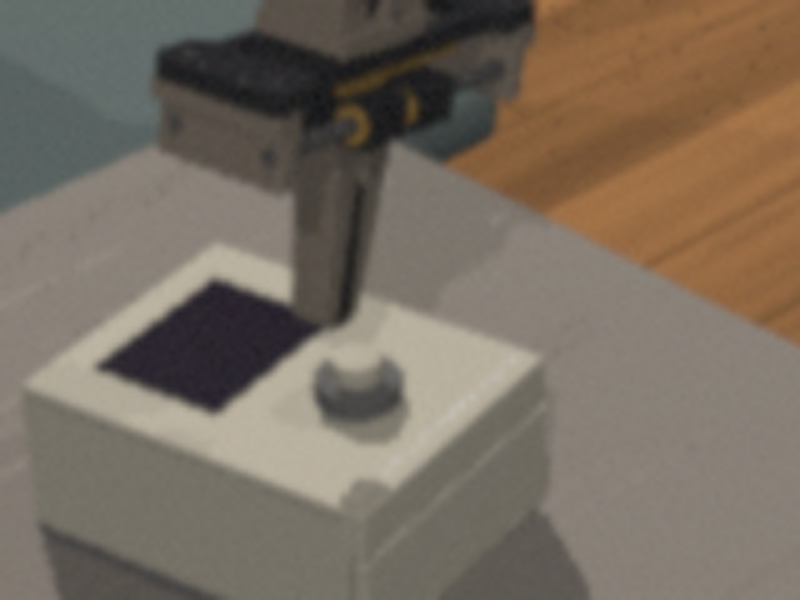

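move_arm --pt "-0.001 0.004 0.01 0 0" --pt "-0.001 0.004 0.008 0 0" --pt "0 0 0 0 0" --pt "0 0 0 0 0"

```text
time: 79.32
eef_pos: [0.5688, 0.116, 0.1328]
tcp_rot: [[-0.211, 0.955, -0.211], [0.977, 0.214, -0.008], [0.038, -0.208, -0.977]]
ft_force: [0.8, -0.3, 0.0]
grip_width: 0.007
```

```bash
python3 -c "
from st import *
gab(-.1345,-.010,.125)
f=snap('side','s40');crop(f,250,160,350,235,8,'s40c')"
```

```text
a -0.1362 b -0.0084 z 0.1328 yaw 102.17 F [ 0.8 -0.3  0. ] Fu -0.44 t 79.33 g 0.007 q [-0.    0.43  1.49 -0.01  1.44 -0.22]
t 79.33 p [0.5688 0.116  0.1328] yaw 102.17 q [-0.    0.43  1.49 -0.01  1.44 -0.22] F [ 0.8 -0.3  0. ] g 0.007
shift now [0.0014 0.0001 0.008 ] turn -0.23 | after turn [ 0.0017 -0.0016  0.0078]
```

View pics/s40c.png

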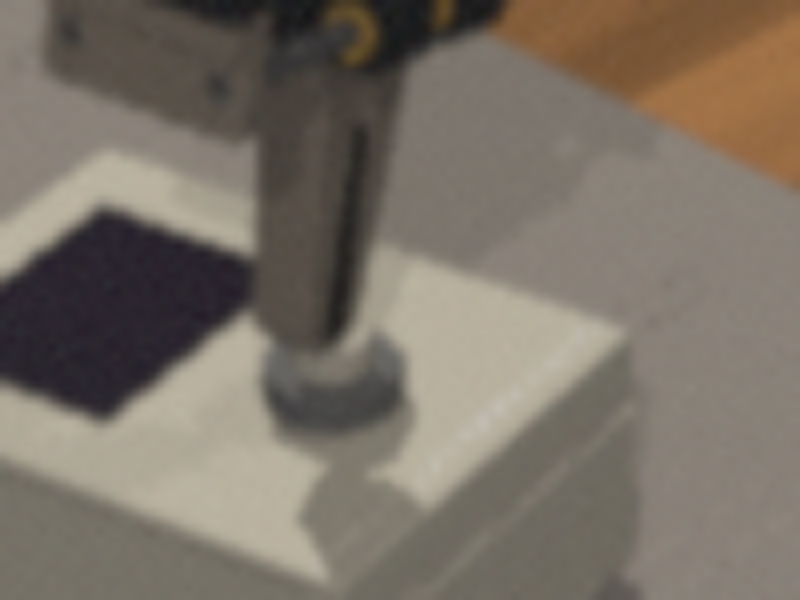

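move_arm --pt "0.001 0 0.006 0 0" --pt "0 0 0.003 0 0" --pt "0 0 0 0 0"

```text
time: 79.75
eef_pos: [0.5675, 0.1171, 0.125]
tcp_rot: [[-0.211, 0.955, -0.208], [0.977, 0.214, -0.008], [0.037, -0.205, -0.978]]
ft_force: [-0.7, 0.2, 2.8]
grip_width: 0.006
```

```bash
python3 -c "
from st import *
gab(-.1345,-.009,.119)"
```

```text
a -0.1348 b -0.0095 z 0.125 yaw 102.19 F [-0.7  0.2  2.8] Fu 0.3 t 79.75 g 0.006 q [-0.    0.43  1.5  -0.01  1.42 -0.22]
t 79.75 p [0.5675 0.1171 0.125 ] yaw 102.19 q [-0.    0.43  1.5  -0.01  1.42 -0.22] F [-0.7  0.2  2.8] g 0.006
shift now [0.0001 0.0017 0.0058] turn -0.21 | after turn [0.0003 0.0005 0.006 ]
```

move_arm --pt "0 0.001 0.004 0 0" --pt "0 0 0.003 0 0"

```text
time: 80.0
eef_pos: [0.5676, 0.1171, 0.1208]
tcp_rot: [[-0.211, 0.955, -0.207], [0.977, 0.214, -0.009], [0.036, -0.204, -0.978]]
ft_force: [-4.3, -0.4, 19.7]
grip_width: 0.006
```

```bash
python3 st.py
```

```text
a -0.1349 b -0.0094 z 0.1208 yaw 102.21 F [-4.3 -0.4 19.7] Fu 0.56 t 80.0 g 0.006 q [-0.    0.44  1.5  -0.01  1.41 -0.21]
```

move_arm --pt "0 0 0.002 0 0" --pt "0 0 0.002 0 0"

```text
time: 80.25
eef_pos: [0.5676, 0.1171, 0.1211]
tcp_rot: [[-0.212, 0.955, -0.206], [0.977, 0.214, -0.009], [0.036, -0.203, -0.979]]
ft_force: [-2.5, -1.0, 12.2]
grip_width: 0.008
```

```bash
python3 -c "
from st import *
f=snap('side','s41');crop(f,250,160,350,235,8,'s41c')"
```

```text
a -0.1349 b -0.0094 z 0.1211 yaw 102.23 F [-2.5 -1.  12.2] Fu -0.42 t 80.25 g 0.008 q [-0.    0.43  1.5  -0.01  1.41 -0.21]
```

View pics/s41c.png

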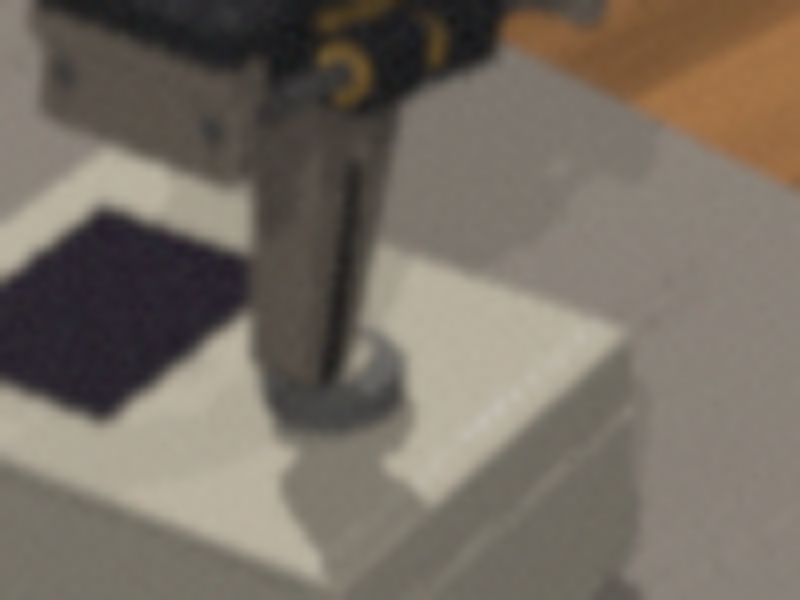

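move_arm --pt "0 0 -0.001 0 0" --pt "0 0 0 0 0"

```text
time: 80.55
eef_pos: [0.5676, 0.1171, 0.1229]
tcp_rot: [[-0.212, 0.955, -0.206], [0.977, 0.215, -0.009], [0.036, -0.203, -0.978]]
ft_force: [-1.4, -0.8, 3.2]
grip_width: 0.004
```

move_arm --pt "0 0 -0.002 0 0" --pt "0 0 0 0 0"

```text
time: 80.8
eef_pos: [0.5676, 0.1171, 0.1244]
tcp_rot: [[-0.212, 0.955, -0.207], [0.977, 0.215, -0.009], [0.036, -0.204, -0.978]]
ft_force: [-0.3, 0.4, 3.1]
grip_width: 0.006
```

move_arm --pt "0 0 -0.002 0 0" --pt "0 0 0 0 0"

```text
time: 81.05
eef_pos: [0.5678, 0.1171, 0.1259]
tcp_rot: [[-0.212, 0.955, -0.208], [0.977, 0.215, -0.009], [0.036, -0.205, -0.978]]
ft_force: [0.1, 0.6, 2.0]
grip_width: 0.002
```

move_arm --pt "0 0 -0.002 0 0" --pt "0 0 0 0 0"

```text
time: 81.3
eef_pos: [0.5683, 0.1172, 0.1275]
tcp_rot: [[-0.212, 0.955, -0.208], [0.977, 0.215, -0.009], [0.036, -0.205, -0.978]]
ft_force: [-0.1, 0.1, 0.8]
grip_width: 0.001
```

move_arm --pt "0 0 -0.002 0 0" --pt "0 0 0 0 0"

```text
time: 81.55
eef_pos: [0.5688, 0.1173, 0.1292]
tcp_rot: [[-0.212, 0.955, -0.208], [0.977, 0.215, -0.009], [0.036, -0.205, -0.978]]
ft_force: [0.2, -0.7, 0.2]
grip_width: 0.006
```

move_arm --pt "0 0 -0.03 0 0" --pt "0 0 -0.04 0 0" --pt "0 0 -0.04 0 0" --pt "0 0 0 0 0" --pt "-0.04 -0.02 0 0 0" --pt "-0.05 -0.02 0 0 0" --pt "-0.05 -0.02 0 0 0" --pt "-0.05 -0.02 0 0 0" --pt "-0.05 -0.02 0 0 0" --pt "-0.05 0 0 0 0" --pt "-0.04 0 0 0 0" --pt "0 0 0 0 0" --pt "0 0 0 0 0"

```text
time: 83.18
eef_pos: [0.5586, -0.2319, 0.2309]
tcp_rot: [[-0.214, 0.95, -0.228], [0.976, 0.219, -0.0], [0.05, -0.223, -0.974]]
ft_force: [0.9, 1.1, 0.7]
grip_width: 0.005
```

```bash
python3 -c "
from st import *
f=snap('top','t42');crop(f,130,120,440,370,2.5,'t42c')
g=snap('side','s42');crop(g,130,150,350,300,3.6,'s42c')"
```

```text
a -0.4738 b -0.0931 z 0.2309 yaw 102.35 F [0.9 1.1 0.7] Fu 0.87 t 83.17 g 0.005 q [-0.53  0.41  1.32 -0.12  1.62 -0.75]
```

View pics/t42c.png

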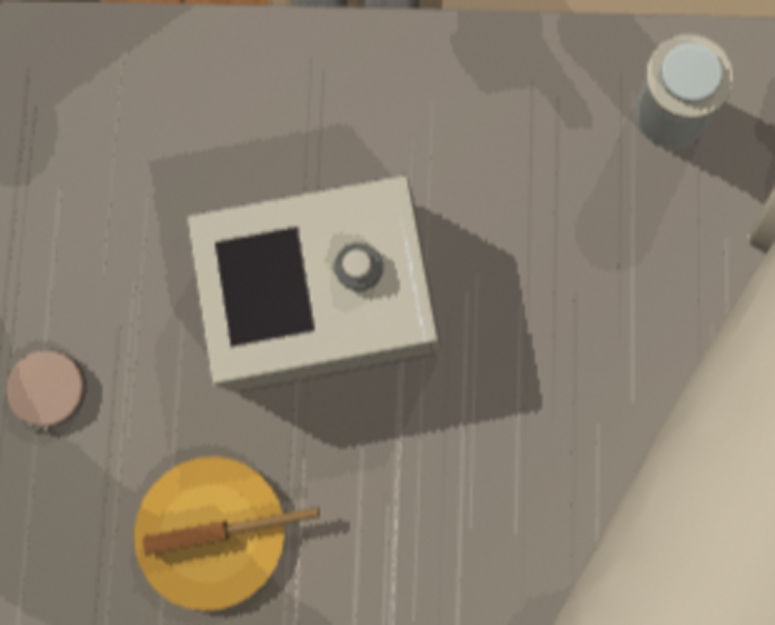

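View pics/s42c.png

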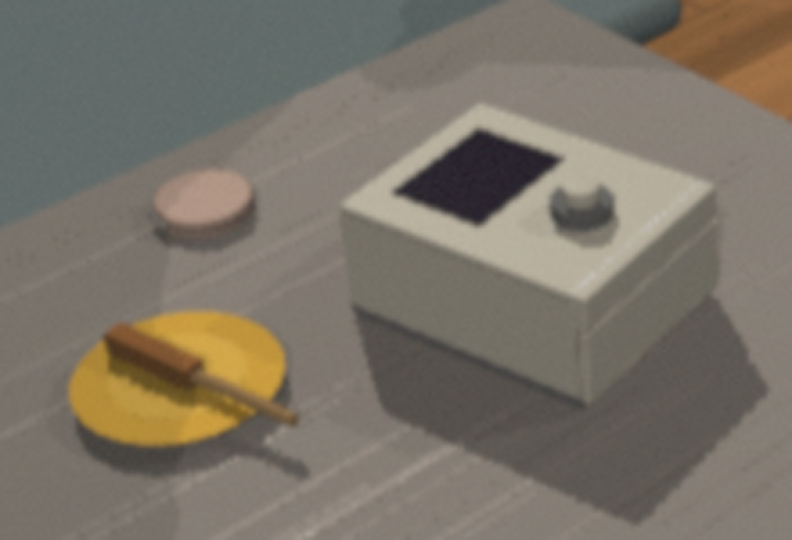

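View pics/t42.png

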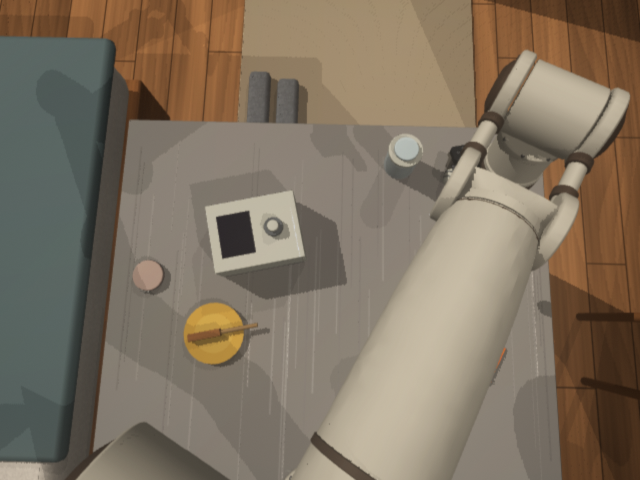

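```bash
python3 -c "
from h import *
print(robot.finish_job())"
```

```text
the job is handed in; nothing more can be done
None
```

The whole job was carried out and handed in at about 83 s; the hand-in reports no verdict.

What I did, in order:
- **Catch:** I pushed it through the back hole with the dowel, about 32 mm deep. The drawer sprang out.
- **Stick:** I laid it on the saucer at that point, before moving the tools, and did not touch it again.
- **Tools:** All five steel tools were there and went into the drawer: clipper, wide tweezers, pusher, file and fine tweezers. The clipper had been knocked aside early on, so I measured it again before picking it. The orange look-alike stayed where it was.
- **Drawer:** I pushed it to its stop, and it stayed shut when I backed off.
- **Button:** I pressed it about 6.5 mm until it stopped, at roughly 12–20 N, then let it rise. The contact force fell back to zero.

**Final checks:** The last pictures show the drawer flush and the button up. The stick lies flat across the saucer with its axis through the centre, and its balance point is about 10 mm off centre along its length. The cup and the compact look undisturbed. The arm hid the roller and most of the orange tweezers in the last top view; both looked in place in the view just before the drawer was closed.

**What went less well:**
- The tool drifted to about 12–13° of tilt during the job. I worked with it, and every grasp held.
- One shove at the drawer's stop peaked at about 77 N on the wrist, through the fingertips. That is under the 120 N wrist limit, but harder than it needed to be.

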